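# Turn a tray of ceramic blocks over into its empty twin

### The job

The three ceramic blocks in the tray on the turn-over stand must be turned over into an empty tray of the same size. Find the matching empty tray, which lies face-down on the bench, lay it as it is, squarely on top of the loaded tray, and let go of it. Then lift the stand's leaf by its bar and swing it up and fully over, so that both trays end upside-down on the other side with all the blocks in the pockets of the tray that was empty.

Things in the scene. Friction and masses are not known exactly. Their poses are not given: they have to be found in the camera images.
- empty_tray_mid (a point): the empty tray: bare aluminium, 96 (x) x 56 (y) x 18 mm high, 100 g, face-down on the bench, its back up showing three pocket outlines in a row (a bystander of 66 x 56 mm shows two: not that). Grip it across the 56 mm at mid-length; either way round is alike. The point is its centre, 9 mm above the bench; z is up while face-down, the pockets open to -z.
- full_tray_mid (a point): the loaded twin, 96 (x) x 56 x 18 mm, pockets up: three along x, 28 x 50 mm, 15 mm deep, walls and floor 3 mm, a loose block in each below the rim. It lies loose on the stand's leaf, x square to the hinge, underside 20 mm above the bench, some 8 to 13 mm from a fence by the hinge, 29 mm high, against which both trays slide when the leaf rises. The point is its centre, half-way up.
- stand_hinge (a point): middle of the hinge axis of the turn-over stand, 39 mm above the bench. The stand is a fixed grey plate, 230 x 110 mm, with two leaves on one level hinge along this frame's y. The leaf with the loaded tray lies on the -x side and is swung up (+z) and over to the +x side.
- back_leaf (a joint): angle of the second leaf (grey, 80 mm long, 76 mm wide), rad: 0 upright beside the hinge, top 123 mm above the bench, 1.57 flat on the +x side. Its hinge is stiff (0.7 N m): it stays where it is pushed. When the first leaf reaches upright the trays (36 mm together, in the 38 mm between the leaves) lean on it, and it is pushed down flat along with them.
- leaf_handle (a point): middle of the leaf's lifting bar: round, steel, 12 mm thick, parallel to the hinge, 70 mm between its side arms, 180 mm from the hinge axis and 39 mm above the bench when the leaf is down on either side, some 50 mm from the leaf's edge. Pinch it from above, across it; it can turn in the fingers, so the gripper may point down all the way. -x points away from the hinge, y along the bar.
- leaf (a joint): angle of the first leaf about the hinge, rad: 0 flat at the start, 1.57 upright, 3.14 (its stop) flat on the other side. It moves freely, weighs 0.3 kg and falls back if let go short of upright.
- block1_mid (a point): one of three ivory ceramic milling blocks, 18 x 14 x 12 mm, 11 g, lying flat (12 mm high) in the pocket nearest the lifting bar of the loaded tray at the start. The point is the block's centre.
- block2_mid (a point): one of three ivory ceramic milling blocks, 18 x 14 x 12 mm, 11 g, lying flat (12 mm high) in the middle pocket of the loaded tray at the start. The point is the block's centre.
- block3_mid (a point): one of three ivory ceramic milling blocks, 18 x 14 x 12 mm, 11 g, lying flat (12 mm high) in the pocket nearest the hinge of the loaded tray at the start. The point is the block's centre.
Things that resemble listed ones, but are neither listed nor needed, are in the scene too. Leave any red, turquoise or yellow look-alike of the part that bears block2_mid alone.

How it is judged:
On the way:
1. the empty tray lies face-down on the loaded tray, lined up with it within 15 mm and 10 degrees, let go, with the leaf still down (horizontal distance between empty_tray_mid and full_tray_mid below 0.015 m and z of empty_tray_mid in the frame of full_tray_mid between 0.014 and 0.023 m and angle between empty_tray_mid's own z axis and vertical below 0.15 rad and angle between the x axis of empty_tray_mid and the x axis of full_tray_mid, either way round below 0.18 rad and value of joint leaf below 0.1 rad and contact force between the fingers and anything else below 0.1 N), for 0.2 s.
At the end, for the whole second after the job is handed in: Both trays lie turned over (within 10 degrees) on the far side of the hinge, the once empty tray underneath with its pockets up, the other on top of it; all three blocks lie inside the pockets of the once empty tray, centres within its walls and below its rim (angle between each of empty_tray_mid, full_tray_mid's own z axis and vertical above 2.96 rad and z of full_tray_mid in the frame of empty_tray_mid below -0.014 m and x of empty_tray_mid in the frame of stand_hinge above 0.03 m and z of empty_tray_mid in the frame of stand_hinge below 0 m and x of block1_mid in the frame of empty_tray_mid between -0.047 and 0.047 m and y of block1_mid in the frame of empty_tray_mid between -0.027 and 0.027 m and z of block1_mid in the frame of empty_tray_mid between -0.007 and 0.009 m and x of block2_mid in the frame of empty_tray_mid between -0.047 and 0.047 m and y of block2_mid in the frame of empty_tray_mid between -0.027 and 0.027 m and z of block2_mid in the frame of empty_tray_mid between -0.007 and 0.009 m and x of block3_mid in the frame of empty_tray_mid between -0.047 and 0.047 m and y of block3_mid in the frame of empty_tray_mid between -0.027 and 0.027 m and z of block3_mid in the frame of empty_tray_mid between -0.007 and 0.009 m); the robot touches nothing.
It also fails if it takes over 64 s, if anything falls off the work surface, if the arm or the gripper's body presses on something with over 40 N, if the wrist force passes 120 N, or if a joint passes its speed limit or range.

### The arm

A 6-joint arm with a two-finger parallel gripper is mounted at the origin on the work surface. World frame = base frame: x ahead of the robot, y to its left, z up, the work surface at z = 0. Lengths are in m, angles in rad, forces in N, time in s.
With the tool pointing down it reaches from about 0.35 to 0.925 m from the base axis. Payload 6.4 kg.
Tool frame: the origin (TCP) lies on the front face of the gripper's body, between the roots of the fingers; the fingertips stand manip.tip_reach ahead of it and the grasp point (between the pads) lies 78 mm ahead of it (manip.tip_reach is the distance from the TCP to the fingertips, in m); z points along the fingers, y is the direction in which the jaws open and shut (so a half turn about z gives the same grasp; the last joint's range is limited). The gripper opens to 94 mm and grips with 3 to 60 N. Pads are 16 mm wide; open, the fingers measure 119 mm over their backs; the gripper's body (75 mm by 177 mm) begins 78 mm behind the grasp point.
Start: joints at [-1.375, 0.245, 1.558, -0, 1.339, -0.174], TCP at [0.235, -0.606, 0.303] pointing down, gripper open.
Joint ranges: [-3.13, 3.13], [-1.02, 2.26], [0.13, 2.54], [-0.95, 4.09], [0.21, 2.88], [-2.74, 2.74]. Speed limits (rad/s): [2.57, 2.57, 3.14, 3.14, 3.14, 3.14].

### API

Orientations are given as a 3x3 rotation matrix whose columns are the frame's x, y, z axes.
In Python, from station import manip gives the robot as it stands. The module is installed in compiled form; this text tells all that it offers.
- The arm moves only by the tool step_arm, never from a script. Its argument "targets" is a list that holds one entry, the list of rows, each a list of 7 numbers: the opening, from -1 (shut) to 1 (fully open), then the shift along the tool's x, y, z in cm, then the turn, a rotation vector about the tool's x, y, z in rad. A call has 1 to 5 rows; each row shifts and turns the pose as measured when the row begins, along the tool's axes as they then stand; what a row does not reach is not made up. A row lasts 1/10 s, in which the tool goes at most 50 mm and 8.59 degrees, less where a joint would pass 70% of its speed; a pose out of reach is approached as far as the arm can. A call is refused whole if a number of a shift passes 5 or a number of a turn 0.15, either way. A call with a gripper value outside its range is refused whole. The fingers move at their own pace and stop on an object; "grip_force" is the grip in N (left out, the last holds). Time passes only in rows, so rows that do not move let the fingers close. It gives the time, the measured TCP pose, the force and the opening at its end, in the units of the state.
- manip.get_state(): the state, without advancing time (a new reading comes with each control period).
- manip.get_image(name): name is "side" or "top"; returns a dict with "frame" (420x560x3 uint8, blue, green, red), "fx", "fy", "cx", "cy" (pixels), "dist_coeffs" ([k1, k2, p1, p2, k3] as OpenCV has them; the pictures are not rectified), "eye" and "attitude" of the camera in the world. Camera axes: x right, y down, z forward; pixel columns grow to the right and rows downward; lengths in m; the calibration is good to about 2 mm. A picture is of the moment at which its call begins. There is no depth.
- manip.finish_job(): hands the job in, once; it reports no verdict.
Trained networks look in the newest picture that a camera, given by its name, has taken for a name from the list of things; names that differ only in an ending like _2 or _b are one class to them, and where a whole thing is asked for, a point or a joint stands for the part that bears it (a point fixed in the world has none). Each returns a list of dicts, best first, with "conf" (0 to 1); they miss things now and then, are a little off and sometimes report something else, mostly with a low value. They report only what shows in the picture. A call takes as long as a camera call. They do not tell look-alikes from the thing itself.
- manip.trace(camera, query): "pixels" (420x560 bool, what is visible of it).
- manip.pinpoint(camera, query): "at" ([x, y, z] in m, in world coordinates, good to about 4 mm: a listed point, or the origin of a listed thing).
The state is a dict: "clock": time; "joint_positions": joint angles; "dq": joint speeds; "joint_efforts": joint torques, N m; "position": TCP position; "orientation": TCP orientation; "force": force on the tool from outside, world axes, zero at the start; "ft_torque": the same for the moment, N m; "finger_gap": opening from 0.0 (shut) to 1.0 (fully open).
Only numpy, scipy, OpenCV 4.12 (cv2) and the standard library are available. Lean on these libraries where they do the work, as an engineer would, in place of code of your own. Each camera call takes 0.05 s, during which the arm holds its last target.

## Working session

There is one attempt and no reset: what is moved stays moved. The work goes in short steps, Python scripts to look and compute and a tool call to move; the robot and the scene stay as the last step left them, time stands still between calls to the robot, and variables do not carry over. Pictures are saved under pics/ and viewed, and the job is handed in when it is done.

Besides the shell and the picture viewer there is one more tool, called after "Request:" by a JSON object that holds its "name" and its "arguments". step_arm: Moves the arm, as the interface text tells. Its arguments: {"type":"object","properties":{"targets":{"type":"array"},"grip_force":{"type":"number"}},"required":["targets"]}

```bash
mkdir -p pics; cat > h.py <<'E'
import numpy as np, cv2
from station import manip
def snap(n,f):
    d=manip.get_image(n); cv2.imwrite('pics/'+f,d['frame']); return d
def K(d): return np.array([[d['fx'],0,d['cx']],[0,d['fy'],d['cy']],[0,0,1.]])
def toplane(d,uv,z):
    p=cv2.undistortPoints(np.array(uv,float).reshape(-1,1,2),K(d),np.array(d['dist_coeffs'],float)).reshape(-1,2)
    r=np.c_[p,np.ones(len(p))]@np.array(d['attitude']).T; e=np.array(d['eye'])
    return e+r*((z-e[2])/r[:,2])[:,None]
def proj(d,P):
    R=np.array(d['attitude']).T
    return cv2.projectPoints(np.array(P,float).reshape(-1,1,3),cv2.Rodrigues(R)[0],-R@np.array(d['eye']),K(d),np.array(d['dist_coeffs'],float))[0].reshape(-1,2)
E
python3 - <<'E'
from h import *
np.set_printoptions(precision=4,suppress=True)
for n in('top','side'):
    d=snap(n,n+'0.png'); print(n,d['eye'],d['attitude'])
    for q in('empty_tray_mid','full_tray_mid','stand_hinge','leaf_handle','block1_mid'):
        for r in manip.pinpoint(n,q): print(q,round(r['conf'],2),np.array(r['at']),proj(d,r['at']).round())
print(manip.tip_reach,manip.get_state())
E
```

```text
top [0.4182 0.0658 0.744 ] [[-0.0057 -0.9929  0.1192]
 [-0.9995  0.0093  0.0293]
 [-0.0302 -0.1189 -0.9924]]
empty_tray_mid 0.59 [0.6288 0.2771 0.0078] [[181. 146.]]
empty_tray_mid 0.17 [0.5187 0.0546 0.039 ] [[303. 202.]]
full_tray_mid 0.68 [ 0.5211 -0.0604  0.0284] [[369. 201.]]
stand_hinge 0.94 [ 0.5152 -0.1249  0.0398] [[408. 203.]]
leaf_handle 0.94 [0.522  0.0572 0.0365] [[301. 200.]]
block1_mid 0.63 [ 0.5149 -0.0247  0.029 ] [[349. 204.]]
side [ 0.3872 -0.3254  0.6007] [[ 0.9597 -0.2191  0.1757]
 [-0.2806 -0.7778  0.5624]
 [ 0.0135 -0.5891 -0.808 ]]
empty_tray_mid 0.84 [0.6222 0.2794 0.0129] [[299. 129.]]
full_tray_mid 0.69 [ 0.5172 -0.0582  0.0251] [[303. 280.]]
stand_hinge 0.85 [ 0.5132 -0.1242  0.0364] [[316. 317.]]
leaf_handle 0.8 [0.5184 0.0556 0.0342] [[283. 219.]]
leaf_handle 0.45 [ 0.519  -0.0902  0.0291] [[311. 297.]]
block1_mid 0.6 [ 0.5157 -0.0253  0.0281] [[296. 262.]]
0.0972 {'clock': 0.6, 'joint_positions': array([-1.3751,  0.2451,  1.5578, -0.    ,  1.3387, -0.1741]), 'dq': array([-0.0007,  0.0008,  0.0003, -0.0002,  0.0013,  0.0015]), 'joint_efforts': array([  0.    , -41.5603, -31.4712,   0.0685,   0.029 ,  -0.    ]), 'position': array([ 0.2349, -0.6061,  0.3027]), 'orientation': array([[ 0.9324,  0.3614, -0.    ],
       [ 0.3614, -0.9324, -0.    ],
       [-0.    ,  0.    , -1.    ]]), 'force': array([-0.0794,  0.2048, -0.6835]), 'ft_torque': array([0.0063, 0.0372, 0.011 ]), 'finger_gap': 1.0008918116738448}
```

```bash
ls pics
```

```text
side0.png
top0.png
```

View pics/top0.png

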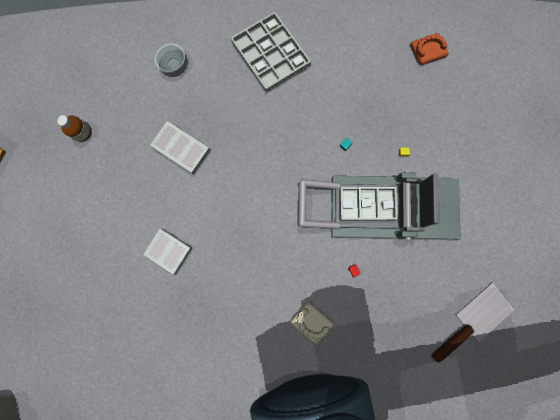

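View pics/side0.png

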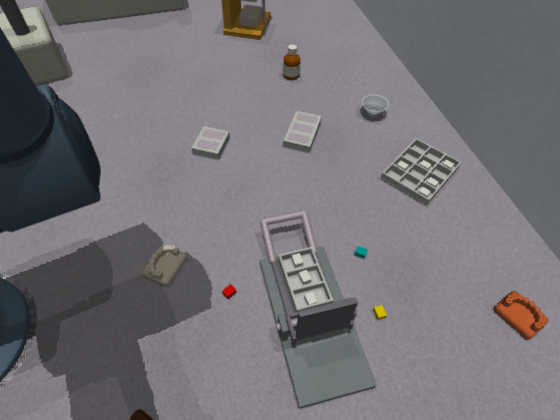

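Top view: the candidates for the empty tray are the face-down plates at (181,146) (longer) and (167,251) (shorter). There is also the large 12-pocket tray at (270,50), and the loaded tray on the stand at (369,203). By the description I want (181,146), so I'll check its outlines and size.

```bash
python3 - <<'E'
from h import *
np.set_printoptions(precision=4,suppress=True)
d=manip.get_image('top'); f=d['frame']
c=np.hstack([cv2.resize(f[110:185,140:220],None,fx=5,fy=5,interpolation=2),cv2.resize(f[215:290,130:205],None,fx=5,fy=5,interpolation=2)])
cv2.imwrite('pics/crop0.png',c)
cv2.imwrite('pics/stand0.png',cv2.resize(f[160:250,290:470],None,fx=4.4,fy=4.4,interpolation=2))
ds=manip.get_image('side')
for n,dd in(('top',d),('side',ds)):
  for q,z in(('empty_tray_mid',.018),('full_tray_mid',.038)):
    for r in manip.trace(n,q):
        m=r['pixels'].astype(np.uint8)
        p=np.argwhere(m)[:,::-1]
        if len(p)<50: continue
        w=toplane(dd,p,z)[:,:2]
        rc=cv2.minAreaRect((w*1000).astype(np.float32)); b=cv2.boxPoints(rc)
        print(n,q,round(r['conf'],2),len(p),p.mean(0),rc,b.round().tolist())
E
```

```text
top empty_tray_mid 0.66 1568 [180.1218 146.9853] ((625.1593627929688, 275.8290710449219), (100.864501953125, 55.92206573486328), 56.66119384765625) [[574.0, 249.0], [621.0, 218.0], [676.0, 303.0], [630.0, 333.0]]
top full_tray_mid 0.82 1727 [368.5512 203.6891] ((515.0833740234375, -57.78275680541992), (98.03083801269531, 56.87260437011719), 89.43873596191406) [[486.0, -107.0], [543.0, -107.0], [544.0, -9.0], [487.0, -8.0]]
top full_tray_mid 0.73 1604 [180.1502 147.308 ] ((619.346923828125, 270.27545166015625), (99.36213684082031, 55.201351165771484), 56.46652603149414) [[569.0, 244.0], [615.0, 214.0], [670.0, 296.0], [624.0, 327.0]]
side empty_tray_mid 0.63 1035 [302.4928 130.9295] ((626.536376953125, 270.4964294433594), (111.44244384765625, 58.434288024902344), 56.149078369140625) [[571.0, 240.0], [620.0, 208.0], [682.0, 300.0], [633.0, 333.0]]
side full_tray_mid 0.58 1920 [304.5318 279.201 ] ((517.13427734375, -60.04594802856445), (100.9444580078125, 59.18379211425781), 89.84127807617188) [[487.0, -110.0], [547.0, -111.0], [547.0, -10.0], [488.0, -9.0]]
```

View pics/crop0.png

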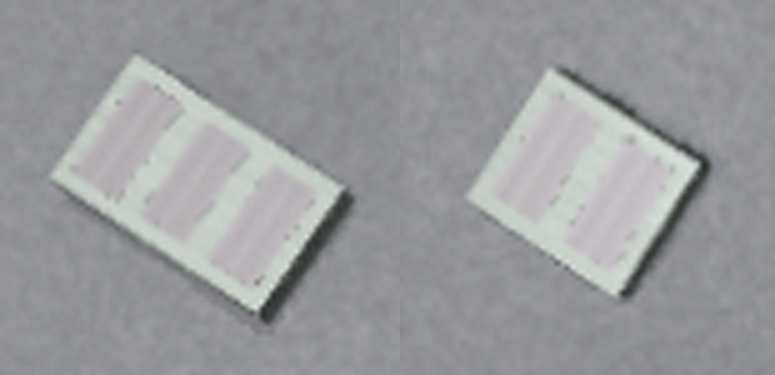

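View pics/stand0.png

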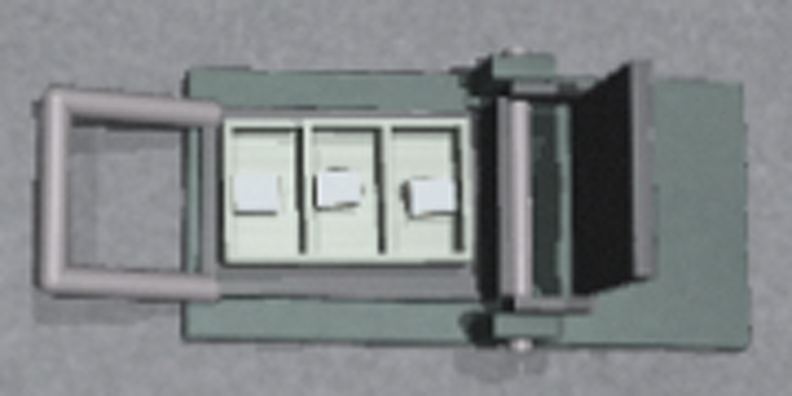

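Crop: the left plate (181,146) shows three outlines, and the right one shows two. So (181,146) is the empty tray. The stand crop shows the loaded tray with three blocks, the bar on the left, and the back leaf upright. Next I'll refine the poses from corners.

```bash
python3 - <<'E'
from h import *
np.set_printoptions(precision=4,suppress=True)
d=manip.get_image('top')
def show(n,c,z):
    w=toplane(d,c,z)[:,:2]; print(n,w.tolist(),'mid',w.mean(0))
    for i in range(len(w)):
        e=w[(i+1)%len(w)]-w[i]; print('  ',np.linalg.norm(e).round(4),np.arctan2(e[1],e[0]).round(3))
show('empty',np.array([(137,55),(345,187),(263,313),(52,178)])/5+np.array([140,110])-.4,.018)
s=lambda c:np.array(c)/4.4+np.array([290,160])-.39
show('full',s([(222,116),(472,114),(472,265),(222,264)]),.038)
show('bar ends ctr',s([(54,100),(53,284)]),.043)
show('hinge pins',s([(513,55),(520,343)]),.039)
E
```

```text
empty [[0.6756325408444557, 0.30168591659433075], [0.6234676273609727, 0.22246792704156643], [0.5774752622832869, 0.25135179965722476], [0.6295434957155296, 0.33187424675071076]] mid [0.6265 0.2768]
   0.0949 -2.153
   0.0543 2.581
   0.0959 0.997
   0.0551 -0.58
full [[0.5456212273117639, -0.009891323102517904], [0.5456259032190482, -0.10778559655426066], [0.48645533420922304, -0.10545351048558714], [0.48779098905701346, -0.008595403204962743]] mid [ 0.5164 -0.0579]
   0.0979 -1.571
   0.0592 3.102
   0.0969 1.557
   0.0578 -0.022
bar ends ctr [[0.5516453299925409, 0.055465772617869016], [0.48021118214744796, 0.056639471705696026]] mid [0.5159 0.0561]
   0.0714 3.125
   0.0714 -0.016
hinge pins [[0.5688125304759931, -0.12481845433890988], [0.4560524333049396, -0.12282695331839692]] mid [ 0.5124 -0.1238]
   0.1128 3.124
   0.1128 -0.018
```

```bash
cat >> h.py <<'E'
from scipy.spatial.transform import Rotation as Ro
def plan(wp,opening,n=None,yaw=None):
    """rows to world TCP wp with tool-x heading yaw, tool down"""
    s=manip.get_state(); p=np.array(s['position']); R=np.array(s['orientation'])
    wp=np.array(wp,float)
    if yaw is None: yaw=np.arctan2(R[1,0],R[0,0])
    Rt=np.array([[np.cos(yaw),np.sin(yaw),0],[np.sin(yaw),-np.cos(yaw),0],[0,0,-1]])
    rv=(Ro.from_matrix(R.T@Rt)).as_rotvec()
    dist=np.linalg.norm(wp-p)
    if n is None: n=int(max(np.ceil(dist/.045),np.ceil(np.linalg.norm(rv)/.12),1))
    rows=[]
    for i in range(n):
        a=R.T@((wp-p)/n)*100
        rows.append([opening]+[round(v,2) for v in a]+[round(v,3) for v in rv/n]); R=R@Ro.from_rotvec(rv/n).as_matrix()
    print('dist',dist.round(4),'n',n)
    for i in range(0,n,5): print(rows[i:i+5])
E
python3 - <<'E'
from h import *
plan([.6255,.2765,.25],1,yaw=.99)
E
```

```text
dist 0.9666 n 22
[[1, np.float64(3.11), np.float64(-3.1), np.float64(0.24), np.float64(-0.0), np.float64(-0.0), np.float64(-0.028)], [1, np.float64(3.19), np.float64(-3.01), np.float64(0.24), np.float64(-0.0), np.float64(-0.0), np.float64(-0.028)], [1, np.float64(3.27), np.float64(-2.92), np.float64(0.24), np.float64(-0.0), np.float64(-0.0), np.float64(-0.028)], [1, np.float64(3.36), np.float64(-2.83), np.float64(0.24), np.float64(-0.0), np.float64(-0.0), np.float64(-0.028)], [1, np.float64(3.43), np.float64(-2.73), np.float64(0.24), np.float64(-0.0), np.float64(-0.0), np.float64(-0.028)]]
[[1, np.float64(3.51), np.float64(-2.63), np.float64(0.24), np.float64(-0.0), np.float64(-0.0), np.float64(-0.028)], [1, np.float64(3.58), np.float64(-2.53), np.float64(0.24), np.float64(-0.0), np.float64(-0.0), np.float64(-0.028)], [1, np.float64(3.65), np.float64(-2.43), np.float64(0.24), np.float64(-0.0), np.float64(-0.0), np.float64(-0.028)], [1, np.float64(3.72), np.float64(-2.33), np.float64(0.24), np.float64(-0.0), np.float64(-0.0), np.float64(-0.028)], [1, np.float64(3.78), np.float64(-2.22
[... 768 characters left out ...]
8)], [1, np.float64(4.15), np.float64(-1.44), np.float64(0.24), np.float64(-0.0), np.float64(-0.0), np.float64(-0.028)], [1, np.float64(4.18), np.float64(-1.32), np.float64(0.24), np.float64(-0.0), np.float64(-0.0), np.float64(-0.028)], [1, np.float64(4.22), np.float64(-1.2), np.float64(0.24), np.float64(-0.0), np.float64(-0.0), np.float64(-0.028)], [1, np.float64(4.25), np.float64(-1.08), np.float64(0.24), np.float64(-0.0), np.float64(-0.0), np.float64(-0.028)]]
[[1, np.float64(4.28), np.float64(-0.96), np.float64(0.24), np.float64(-0.0), np.float64(-0.0), np.float64(-0.028)], [1, np.float64(4.31), np.float64(-0.84), np.float64(0.24), np.float64(-0.0), np.float64(-0.0), np.float64(-0.028)]]
```

Request:
{"name": "step_arm", "arguments": {"targets": [[[1, 3.1, -3.1, 0.2, 0, 0, -0.03], [1, 3.2, -3.0, 0.2, 0, 0, -0.03], [1, 3.3, -2.9, 0.2, 0, 0, -0.03], [1, 3.4, -2.8, 0.2, 0, 0, -0.03], [1, 3.4, -2.7, 0.2, 0, 0, -0.03]]], "grip_force": 20}}

```text
clock: 1.45
position: [0.3237, -0.4037, 0.292]
orientation: [[0.869, 0.495, 0.001], [0.495, -0.869, -0.002], [-0.001, 0.002, -1.0]]
force: [0.8, 0.0, 0.6]
finger_gap: 1.001
```

Request:
{"name": "step_arm", "arguments": {"targets": [[[1, 3.5, -2.6, 0.2, 0, 0, -0.03], [1, 3.6, -2.5, 0.2, 0, 0, -0.03], [1, 3.7, -2.4, 0.2, 0, 0, -0.03], [1, 3.7, -2.3, 0.2, 0, 0, -0.03], [1, 3.8, -2.2, 0.2, 0, 0, -0.03]]]}}

```text
clock: 1.95
position: [0.4132, -0.1947, 0.2823]
orientation: [[0.783, 0.622, 0.004], [0.622, -0.783, -0.005], [-0.0, 0.006, -1.0]]
force: [0.6, 0.2, -0.1]
finger_gap: 0.999
```

Request:
{"name": "step_arm", "arguments": {"targets": [[[1, 3.8, -2.1, 0.2, 0, 0, -0.03], [1, 3.9, -2.0, 0.2, 0, 0, -0.03], [1, 4.0, -1.9, 0.2, 0, 0, -0.03], [1, 4.0, -1.8, 0.2, 0, 0, -0.03], [1, 4.1, -1.7, 0.2, 0, 0, -0.03]]]}}

```text
clock: 2.45
position: [0.4989, 0.0177, 0.2731]
orientation: [[0.677, 0.736, 0.009], [0.736, -0.677, -0.007], [0.001, 0.012, -1.0]]
force: [1.1, -0.3, 0.0]
finger_gap: 1.0
```

```bash
sed -i 's/round(v,2) for/round(float(v),1) for/;s/round(v,3) for/round(float(v),2)+0.0 for/' h.py; python3 - <<'E'
from h import *
plan([.6255,.2765,.25],1,yaw=.99)
E
```

```text
dist 0.289 n 7
[[1, 3.9, -1.2, 0.3, 0.0, 0.0, -0.02], [1, 4.0, -1.1, 0.3, 0.0, 0.0, -0.02], [1, 4.0, -1.0, 0.3, 0.0, 0.0, -0.02], [1, 4.0, -0.9, 0.3, 0.0, 0.0, -0.02], [1, 4.0, -0.8, 0.3, 0.0, 0.0, -0.02]]
[[1, 4.1, -0.7, 0.3, 0.0, 0.0, -0.02], [1, 4.1, -0.6, 0.3, 0.0, 0.0, -0.02]]
```

Request:
{"name": "step_arm", "arguments": {"targets": [[[1, 3.9, -1.2, 0.3, 0, 0, -0.03], [1, 4.0, -1.1, 0.3, 0, 0, -0.03], [1, 4.0, -1.0, 0.3, 0, 0, -0.03], [1, 4.0, -0.9, 0.3, 0, 0, -0.03], [1, 4.0, -0.8, 0.3, 0, 0, -0.02]]]}}

```text
clock: 2.95
position: [0.5879, 0.2138, 0.2584]
orientation: [[0.561, 0.828, 0.013], [0.828, -0.56, -0.008], [0.001, 0.015, -1.0]]
force: [0.3, 0.2, 0.4]
finger_gap: 1.002
```

Request:
{"name": "step_arm", "arguments": {"targets": [[[1, 4.1, -0.7, 0.3, 0, 0, -0.02], [1, 4.1, -0.6, 0.3, 0, 0, -0.02], [1, 0, 0, 0, 0, 0, 0]]]}}

```text
clock: 3.25
position: [0.6239, 0.2967, 0.2508]
orientation: [[0.521, 0.853, 0.013], [0.853, -0.521, -0.007], [0.0, 0.015, -1.0]]
force: [-0.4, -0.0, -0.6]
finger_gap: 1.0
```

```bash
python3 - <<'E'
from h import *
plan([.6255,.2765,.18],1,yaw=.99)
snap('side','side1.png')
E
```

```text
dist 0.0737 n 2
[[1, -0.8, 0.5, 3.5, 0.01, 0.0, 0.02], [1, -0.8, 0.6, 3.5, 0.01, 0.0, 0.02]]
```

View pics/side1.png

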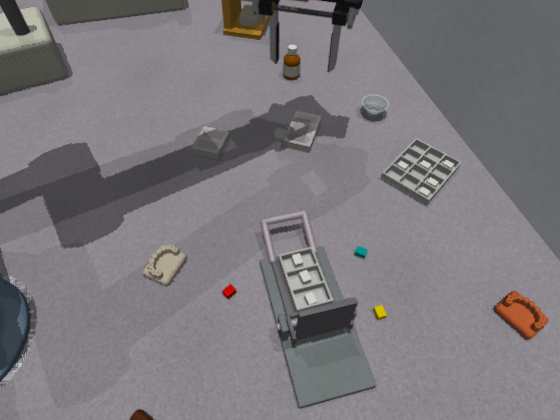

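The side view shows the gripper above and beyond the tray at (302,130), with its way down clear.

Request:
{"name": "step_arm", "arguments": {"targets": [[[1, -0.8, 0.5, 3.5, 0.01, 0, 0.02], [1, -0.8, 0.6, 3.5, 0.01, 0, 0.02], [1, 0, 0, 0, 0, 0, 0]]]}}

```text
clock: 3.6
position: [0.6252, 0.2734, 0.1818]
orientation: [[0.558, 0.83, -0.002], [0.83, -0.558, 0.003], [0.002, -0.003, -1.0]]
force: [-0.5, -0.7, -0.3]
finger_gap: 1.002
```

```bash
python3 - <<'E'
from h import *
print(manip.get_state()['position'])
plan([.6255,.2765,.14],1,yaw=.99)
d=snap('top','top1.png')
s=manip.get_state();R=s['orientation'];p=s['position']
print(proj(d,[p+R[:,2]*.0972+R[:,1]*.05,p+R[:,2]*.0972-R[:,1]*.05]))
E
```

```text
[0.62518814 0.2733628  0.18183666]
dist 0.042 n 1
[[1, 0.3, -0.1, 4.2, 0.0, 0.0, -0.01]]
[[186.33080485 110.17368227]
 [151.63755046 159.34514813]]
```

View pics/top1.png

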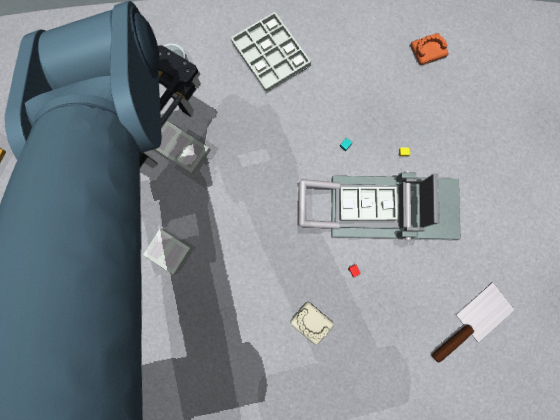

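The top view is mostly hidden by the arm. The fingers sit around (150-190,110-160), straddling the tray as planned, so I go down.

Request:
{"name": "step_arm", "arguments": {"targets": [[[1, 0.3, -0.1, 4.0, 0, 0, 0], [1, 0, 0, 2.5, 0, 0, 0], [1, 0, 0, 1.0, 0, 0, 0], [1, 0, 0, 0, 0, 0, 0]]]}}

```text
clock: 4.05
position: [0.6326, 0.2776, 0.1193]
orientation: [[0.558, 0.83, 0.018], [0.83, -0.558, 0.008], [0.017, 0.011, -1.0]]
force: [0.0, -1.1, -0.6]
finger_gap: 0.998
```

```bash
python3 - <<'E'
from h import *
plan([.6255,.2765,.1005],1,yaw=.99)
d=snap('side','side2.png')
cv2.imwrite('pics/side2c.png',cv2.resize(d['frame'][40:190,220:400],None,fx=4,fy=4))
E
```

```text
dist 0.0201 n 1
[[1, -0.5, -0.5, 1.9, 0.01, -0.02, -0.01]]
```

View pics/side2c.png

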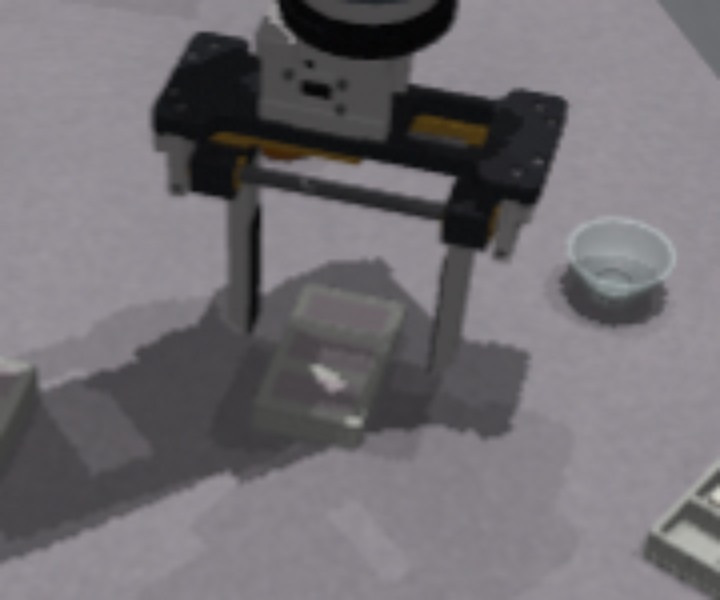

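The fingers straddle the tray, left tip at (242,330) and right tip at (440,375) in the crop. They are still about 22 mm above the bench.

Request:
{"name": "step_arm", "arguments": {"targets": [[[1, -0.5, -0.5, 1.4, 0.01, -0.02, -0.01], [1, 0, 0, 0, 0, 0, 0]]]}}

```text
clock: 4.3
position: [0.6278, 0.2769, 0.1096]
orientation: [[0.549, 0.836, 0.005], [0.836, -0.549, -0.002], [0.001, 0.005, -1.0]]
force: [0.3, -0.7, -0.9]
finger_gap: 0.998
```

```bash
python3 - <<'E'
from h import *
plan([.6255,.2765,.1005],1,yaw=.99)
print(manip.get_state()['position'])
E
```

```text
dist 0.0094 n 1
[[1, -0.2, -0.2, 0.9, 0.01, 0.0, 0.0]]
[0.62784356 0.2769171  0.10956959]
```

Request:
{"name": "step_arm", "arguments": {"targets": [[[1, -0.2, -0.2, 0.9, 0, 0, 0], [1, 0, 0, 0, 0, 0, 0], [0.35, 0, 0, 0, 0, 0, 0]]]}}

```text
clock: 4.6
position: [0.6257, 0.2767, 0.1017]
orientation: [[0.549, 0.836, 0.008], [0.836, -0.549, -0.001], [0.003, 0.007, -1.0]]
force: [-0.7, -0.0, 0.2]
finger_gap: 0.944
```

Request:
{"name": "step_arm", "arguments": {"targets": [[[-1, 0, 0, 0, 0, 0, 0], [-1, 0, 0, 0, 0, 0, 0], [-1, 0, 0, 0, 0, 0, 0], [-1, 0, 0, 0, 0, 0, 0], [-1, 0, 0, 0, 0, 0, 0]]]}}

```text
clock: 5.1
position: [0.6261, 0.2768, 0.1023]
orientation: [[0.549, 0.836, 0.009], [0.836, -0.549, -0.001], [0.004, 0.008, -1.0]]
force: [0.2, 0.9, -1.1]
finger_gap: 0.591
```

```bash
python3 - <<'E'
from h import *
d=snap('side','side3.png')
cv2.imwrite('pics/side3c.png',cv2.resize(d['frame'][60:190,220:400],None,fx=4,fy=4))
s=manip.get_state();print(s['finger_gap']*94, s['force'],s['position'])
E
```

```text
55.458388869517876 [0.52272596 0.57404342 0.41410922] [0.62606666 0.27677942 0.10223469]
```

View pics/side3c.png

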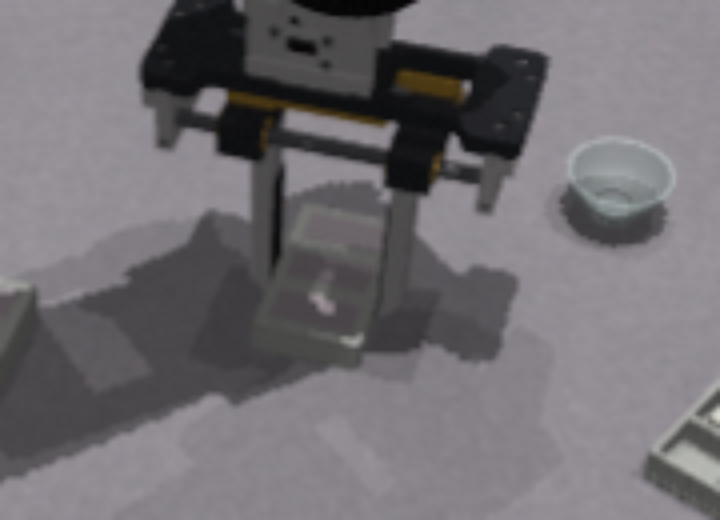

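The tray is gripped (gap 55.5 mm against the tray's 56). Lift, then carry.

Request:
{"name": "step_arm", "arguments": {"targets": [[[-1, 0, 0, -2.0, 0, 0, 0], [-1, 0, 0, -4.0, 0, 0, 0], [-1, 0, 0, -4.0, 0, 0, 0], [-1, 0, 0, -3.0, 0, 0, 0]]]}}

```text
clock: 5.55
position: [0.6212, 0.2758, 0.2274]
orientation: [[0.549, 0.836, -0.008], [0.836, -0.549, -0.005], [-0.009, -0.004, -1.0]]
force: [0.4, -0.1, -0.8]
finger_gap: 0.595
```

```bash
python3 - <<'E'
from h import *
s=manip.get_state();print(s['finger_gap']*94, s['force'],s['position'])
plan([.5165,-.0585,.21],-1,yaw=1.553,n=11)
E
```

```text
55.88592539817176 [ 0.40800516 -0.10050485 -0.83782236] [0.62123873 0.27579748 0.22743737]
dist 0.3508 n 11
[[-1, -3.1, 0.9, 0.2, 0.0, 0.0, -0.05], [-1, -3.1, 0.7, 0.2, 0.0, 0.0, -0.05], [-1, -3.1, 0.6, 0.2, 0.0, 0.0, -0.05], [-1, -3.2, 0.4, 0.2, 0.0, 0.0, -0.05], [-1, -3.2, 0.2, 0.2, 0.0, 0.0, -0.05]]
[[-1, -3.2, 0.1, 0.2, 0.0, 0.0, -0.05], [-1, -3.2, -0.1, 0.2, 0.0, 0.0, -0.05], [-1, -3.2, -0.3, 0.2, 0.0, 0.0, -0.05], [-1, -3.2, -0.4, 0.2, 0.0, 0.0, -0.05], [-1, -3.1, -0.6, 0.2, 0.0, 0.0, -0.05]]
[[-1, -3.1, -0.7, 0.2, 0.0, 0.0, -0.05]]
```

Request:
{"name": "step_arm", "arguments": {"targets": [[[-1, -3.1, 0.9, 0, 0, 0, -0.05], [-1, -3.1, 0.7, 0, 0, 0, -0.05], [-1, -3.1, 0.6, 0, 0, 0, -0.05], [-1, -3.2, 0.4, 0, 0, 0, -0.05], [-1, -3.2, 0.2, 0, 0, 0, -0.05]]]}}

```text
clock: 6.05
position: [0.5751, 0.1222, 0.2352]
orientation: [[0.31, 0.951, 0.005], [0.951, -0.31, -0.002], [-0.001, 0.006, -1.0]]
force: [-0.4, 0.5, -1.2]
finger_gap: 0.593
```

Request:
{"name": "step_arm", "arguments": {"targets": [[[-1, -3.2, 0.1, 0, 0, 0, -0.05], [-1, -3.2, -0.1, 0, 0, 0, -0.05], [-1, -2.5, -0.3, 0, 0, 0, -0.05], [-1, -2.0, -0.3, 0, 0, 0, -0.05], [-1, 0, 0, 0, 0, 0, 0]]]}}

```text
clock: 6.55
position: [0.5387, 0.011, 0.2343]
orientation: [[0.11, 0.994, 0.003], [0.994, -0.11, -0.003], [-0.002, 0.004, -1.0]]
force: [0.5, 0.1, -1.6]
finger_gap: 0.591
```

```bash
python3 - <<'E'
from h import *
s=manip.get_state();print(s['finger_gap']*94, s['force'],s['position'])
plan([.5165,-.0585,.21],-1,yaw=1.553,n=3)
E
```

```text
55.55938991445105 [ 0.48328526  0.06083417 -1.55685184] [0.53873571 0.01100426 0.23429303]
dist 0.0769 n 3
[[-1, -2.4, -0.5, 0.8, 0.0, 0.0, -0.03], [-1, -2.4, -0.6, 0.8, 0.0, 0.0, -0.03], [-1, -2.3, -0.6, 0.8, 0.0, 0.0, -0.03]]
```

Request:
{"name": "step_arm", "arguments": {"targets": [[[-1, -2.4, -0.5, 0.5, 0, 0, -0.03], [-1, -2.4, -0.6, 0.5, 0, 0, -0.03], [-1, -2.0, -0.6, 0.5, 0, 0, -0.03], [-1, 0, 0, 0, 0, 0, 0], [-1, 0, 0, 0, 0, 0, 0]]]}}

```text
clock: 7.05
position: [0.5164, -0.0548, 0.219]
orientation: [[0.02, 1.0, 0.004], [1.0, -0.02, -0.001], [-0.001, 0.004, -1.0]]
force: [0.8, -0.3, -1.6]
finger_gap: 0.592
```

```bash
python3 - <<'E'
from h import *
np.set_printoptions(precision=4,suppress=True)
s=manip.get_state();print(s['finger_gap']*94, s['force'],s['position'],s['orientation'])
plan([.5165,-.0585,.17],-1,yaw=1.553,n=2)
d=snap('side','side4.png')
for q in('empty_tray_mid','full_tray_mid'):
  for r in manip.pinpoint('side',q): print(q,r['conf'],r['at'])
cv2.imwrite('pics/side4c.png',cv2.resize(d['frame'][170:340,220:400],None,fx=3.5,fy=3.5))
E
```

```text
55.637489047853755 [ 0.8067 -0.3128 -1.5678] [ 0.5164 -0.0548  0.219 ] [[ 0.0198  0.9998  0.0045]
 [ 0.9998 -0.0198 -0.0007]
 [-0.0006  0.0045 -1.    ]]
dist 0.0491 n 2
[[-1, -0.2, -0.0, 2.4, 0.0, 0.0, 0.0], [-1, -0.2, 0.0, 2.4, 0.0, 0.0, 0.0]]
empty_tray_mid 0.85 [0.514, -0.0523, 0.1254]
empty_tray_mid 0.23 [0.5145, -0.1242, 0.0371]
full_tray_mid 0.94 [0.5193, -0.0576, 0.0271]
```

View pics/side4c.png

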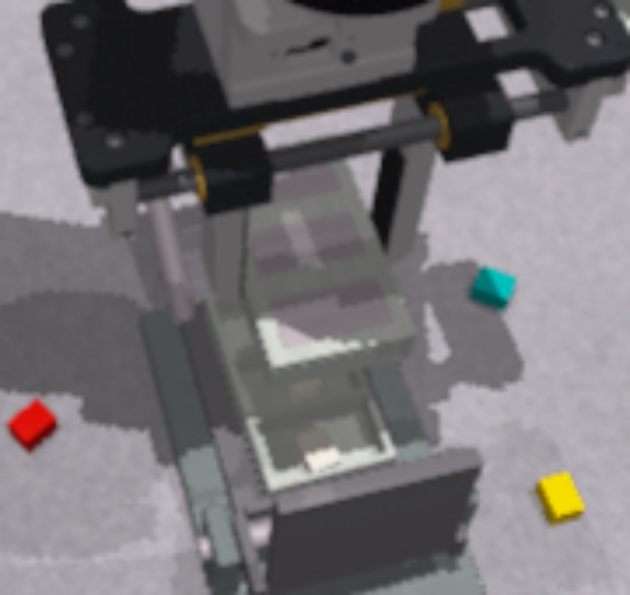

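```bash
python3 - <<'E'
from h import *
s=manip.get_state();R=s['orientation'];p=s['position']
d=manip.get_image('side')
f=cv2.resize(d['frame'][170:340,220:400],None,fx=4.4,fy=3.5)
f=cv2.resize(d['frame'][170:310,220:400],None,fx=4.2,fy=4.2)
def box(c,ax,ay,col):
    for z in(-.009,.009):
        P=[c+ax*a+ay*b+np.array([0,0,z]) for a,b in((.048,.028),(-.048,.028),(-.048,-.028),(.048,-.028))]
        q=((proj(d,P)-[220,170]+.5)*4.2).round().astype(np.int32)
        cv2.polylines(f,[q],True,col,1)
box(p+R[:,2]*(.1022-.009),R[:,0],R[:,1],(0,0,255))
a=1.553;u=np.array([np.cos(a),np.sin(a),0]);v=np.array([-np.sin(a),np.cos(a),0])
box(np.array([.5165,-.0585,.029]),u,v,(0,255,0))
cv2.imwrite('pics/ov.png',f)
E
```

```text
(no output)
```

View pics/ov.png

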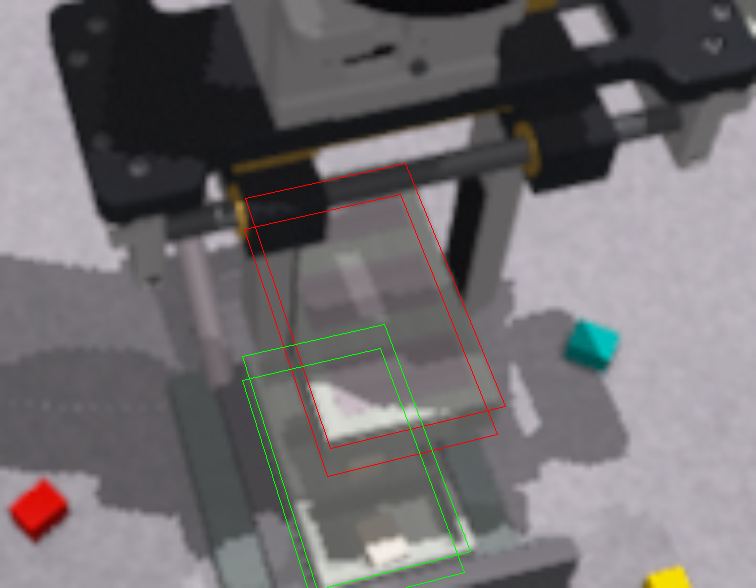

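```bash
python3 - <<'E'
from h import *
d=manip.get_image('side')
f=cv2.resize(d['frame'][200:290,265:355],None,fx=6.6,fy=6.6,interpolation=2)
f=cv2.convertScaleAbs(f,alpha=1.7)
cv2.imwrite('pics/z.png',f)
E
```

```text
(no output)
```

View pics/z.png

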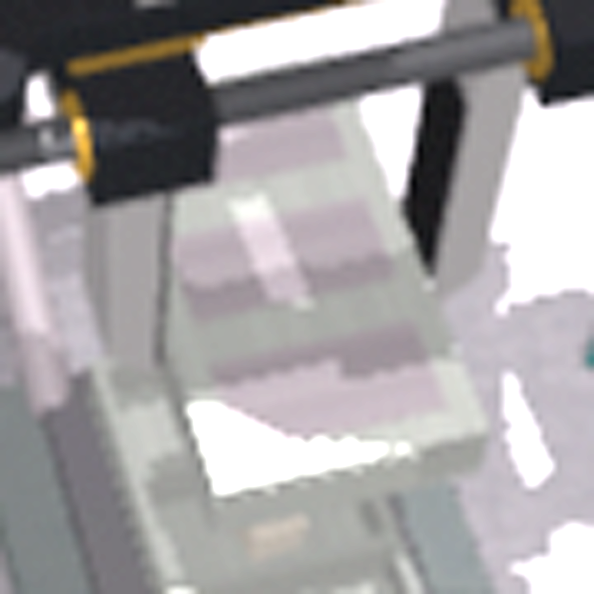

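The crop agrees with the prediction: the held tray's near top corners at (297,275) and (339,266) are within 1.5 px. Its centre is therefore under the TCP. Descend.

Request:
{"name": "step_arm", "arguments": {"targets": [[[-1, -0.2, 0, 2.4, 0, 0, 0], [-1, -0.2, 0, 2.4, 0, 0, 0], [-1, 0, 0, 1.0, 0, 0, 0], [-1, 0, 0, 0, 0, 0, 0]]]}}

```text
clock: 7.7
position: [0.5187, -0.0571, 0.1615]
orientation: [[0.015, 1.0, 0.009], [1.0, -0.015, -0.002], [-0.002, 0.009, -1.0]]
force: [1.0, 0.5, -0.1]
finger_gap: 0.588
```

```bash
python3 - <<'E'
from h import *
np.set_printoptions(precision=4,suppress=True)
s=manip.get_state();print(s['force'],s['position'],s['orientation'])
plan([.5165,-.0585,.145],-1,yaw=1.553,n=1)
E
```

```text
[ 0.9796  0.4584 -0.0795] [ 0.5187 -0.0571  0.1615] [[ 0.0154  0.9998  0.0091]
 [ 0.9999 -0.0153 -0.0023]
 [-0.0022  0.0092 -1.    ]]
dist 0.0167 n 1
[[-1, -0.1, -0.2, 1.6, 0.01, 0.0, 0.0]]
```

Request:
{"name": "step_arm", "arguments": {"targets": [[[-1, -0.1, -0.2, 1.6, 0.01, 0, 0], [-1, 0, 0, 0, 0, 0, 0], [-1, 0, 0, 0, 0, 0, 0]]]}}

```text
clock: 8.0
position: [0.5179, -0.058, 0.146]
orientation: [[0.015, 1.0, 0.001], [1.0, -0.015, -0.003], [-0.003, 0.001, -1.0]]
force: [0.4, -0.8, -1.7]
finger_gap: 0.598
```

```bash
python3 - <<'E'
from h import *
np.set_printoptions(precision=4,suppress=True)
s=manip.get_state();print(s['force'],s['position'],s['orientation'])
plan([.5165,-.0585,.1405],-1,yaw=1.553,n=1)
E
```

```text
[ 0.4048 -0.7635 -1.7349] [ 0.5179 -0.058   0.146 ] [[ 0.0148  0.9999  0.001 ]
 [ 0.9999 -0.0148 -0.003 ]
 [-0.003   0.001  -1.    ]]
dist 0.0057 n 1
[[-1, -0.0, -0.1, 0.6, 0.0, 0.0, 0.0]]
```

Request:
{"name": "step_arm", "arguments": {"targets": [[[-1, 0, -0.1, 0.5, 0, 0, 0], [-1, 0, 0, 0.1, 0, 0, 0], [-1, 0, 0, 0, 0, 0, 0]]]}}

```text
clock: 8.3
position: [0.5176, -0.0583, 0.1408]
orientation: [[0.015, 1.0, 0.003], [1.0, -0.015, -0.004], [-0.004, 0.003, -1.0]]
force: [-0.3, 0.1, -0.5]
finger_gap: 0.593
```

```bash
python3 - <<'E'
from h import *
np.set_printoptions(precision=4,suppress=True)
s=manip.get_state();print(s['force'],s['position'],s['orientation'])
d=manip.get_image('side')
f=cv2.resize(d['frame'][220:320,250:370],None,fx=6,fy=6,interpolation=2)
cv2.imwrite('pics/z2.png',cv2.convertScaleAbs(f,alpha=1.5))
E
```

```text
[-0.3164  0.1356 -0.4544] [ 0.5176 -0.0583  0.1408] [[ 0.0148  0.9999  0.0032]
 [ 0.9999 -0.0148 -0.0037]
 [-0.0036  0.0032 -1.    ]]
```

View pics/z2.png

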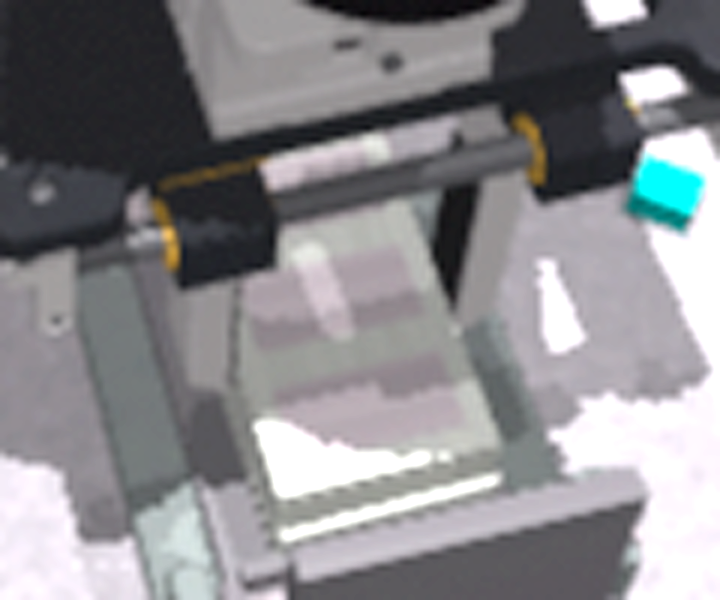

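The trays stack squarely. The lower rim's bright line runs parallel just below the upper tray, from (285,535) to (498,480) in the crop. One more millimetre down, then release.

Request:
{"name": "step_arm", "arguments": {"targets": [[[-1, 0, 0, 0.1, 0, 0, 0], [-1, 0, 0, 0, 0, 0, 0]]]}}

```text
clock: 8.55
position: [0.5179, -0.0584, 0.1406]
orientation: [[0.015, 1.0, 0.004], [1.0, -0.015, -0.004], [-0.004, 0.004, -1.0]]
force: [0.5, -0.4, -1.1]
finger_gap: 0.594
```

Request:
{"name": "step_arm", "arguments": {"targets": [[[1, 0, 0, 0, 0, 0, 0], [1, 0, 0, 0, 0, 0, 0], [1, 0, 0, 0, 0, 0, 0], [1, 0, 0, 0, 0, 0, 0], [1, 0, 0, 0, 0, 0, 0]]]}}

```text
clock: 9.05
position: [0.5185, -0.0586, 0.1412]
orientation: [[0.015, 1.0, 0.006], [1.0, -0.015, -0.005], [-0.005, 0.006, -1.0]]
force: [0.3, 0.2, 0.2]
finger_gap: 0.975
```

Request:
{"name": "step_arm", "arguments": {"targets": [[[1, 0, 0, -2.0, 0, 0, 0], [1, 0, 0, -4.0, 0, 0, 0], [1, 0, 0, -4.0, 0, 0, 0], [1, 0, 0, -2.0, 0, 0, 0], [1, 0, 0, 0, 0, 0, 0]]]}}

```text
clock: 9.55
position: [0.5169, -0.0578, 0.2639]
orientation: [[0.015, 1.0, 0.002], [1.0, -0.015, -0.003], [-0.003, 0.002, -1.0]]
force: [0.7, -0.7, 0.6]
finger_gap: 0.997
```

```bash
python3 - <<'E'
from h import *
np.set_printoptions(precision=4,suppress=True)
plan([.5165,.056,.235],-.15,yaw=-.018)
d=snap('side','side5.png')
f=cv2.resize(d['frame'][190:330,240:380],None,fx=4.2,fy=4.2,interpolation=2)
cv2.imwrite('pics/z3.png',f)
for q in('empty_tray_mid','full_tray_mid'):
  for r in manip.pinpoint('side',q): print(q,r['conf'],r['at'])
E
```

```text
dist 0.1174 n 14
[[-0.15, 0.8, -0.0, 0.2, 0.0, 0.0, 0.11], [-0.15, 0.8, -0.1, 0.2, 0.0, 0.0, 0.11], [-0.15, 0.8, -0.2, 0.2, 0.0, 0.0, 0.11], [-0.15, 0.8, -0.3, 0.2, 0.0, 0.0, 0.11], [-0.15, 0.7, -0.4, 0.2, 0.0, 0.0, 0.11]]
[[-0.15, 0.7, -0.4, 0.2, 0.0, 0.0, 0.11], [-0.15, 0.6, -0.5, 0.2, 0.0, 0.0, 0.11], [-0.15, 0.6, -0.6, 0.2, 0.0, 0.0, 0.11], [-0.15, 0.5, -0.6, 0.2, 0.0, 0.0, 0.11], [-0.15, 0.4, -0.7, 0.2, 0.0, 0.0, 0.11]]
[[-0.15, 0.3, -0.7, 0.2, 0.0, 0.0, 0.11], [-0.15, 0.3, -0.8, 0.2, 0.0, 0.0, 0.11], [-0.15, 0.2, -0.8, 0.2, 0.0, 0.0, 0.11], [-0.15, 0.1, -0.8, 0.2, 0.0, 0.0, 0.11]]
empty_tray_mid 0.8 [0.5169, -0.0567, 0.0467]
empty_tray_mid 0.59 [0.5219, 0.0516, 0.0341]
```

View pics/z3.png

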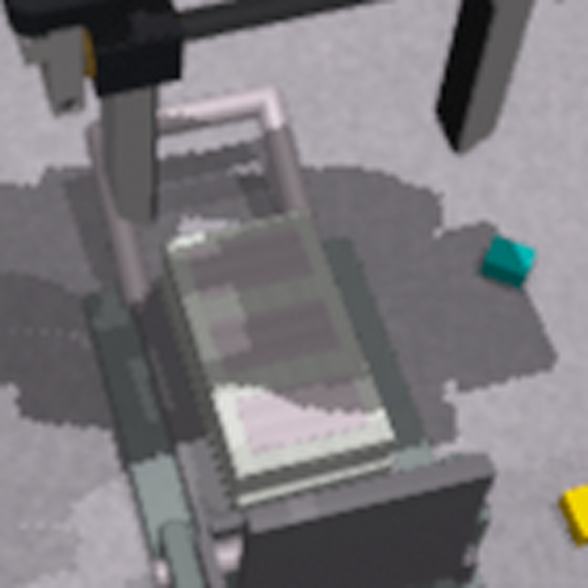

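The empty tray rests square and level on the loaded one (z≈0.047), released, with the leaf down. The bar runs at about (150-275,105) in the crop. Move over the bar and turn.

Request:
{"name": "step_arm", "arguments": {"targets": [[[-0.1, 0.8, 0, 0, 0, 0, 0.11], [-0.1, 0.8, -0.1, 0, 0, 0, 0.11], [-0.1, 0.8, -0.2, 0, 0, 0, 0.11], [-0.1, 0.8, -0.3, 0, 0, 0, 0.11], [-0.1, 0.7, -0.4, 0, 0, 0, 0.11]]]}}

```text
clock: 10.2
position: [0.5103, -0.0148, 0.2476]
orientation: [[0.555, 0.831, -0.025], [0.832, -0.555, 0.005], [-0.01, -0.023, -1.0]]
force: [-0.1, 0.1, -0.1]
finger_gap: 0.614
```

Request:
{"name": "step_arm", "arguments": {"targets": [[[-0.1, 0.7, -0.4, 0, 0, 0, 0.11], [-0.1, 0.6, -0.5, 0, 0, 0, 0.11], [-0.1, 0.6, -0.6, 0, 0, 0, 0.11], [-0.1, 0.5, -0.6, 0, 0, 0, 0.11], [-0.1, 0.4, -0.7, 0, 0, 0, 0.11]]]}}

```text
clock: 10.7
position: [0.5062, 0.028, 0.2351]
orientation: [[0.917, 0.396, -0.046], [0.397, -0.918, 0.009], [-0.039, -0.027, -0.999]]
force: [-0.1, 0.0, 0.1]
finger_gap: 0.449
```

```bash
python3 - <<'E'
from h import *
plan([.5165,.056,.21],-.1,yaw=-.018)
E
```

```text
dist 0.039 n 4
[[-0.1, 0.5, -0.5, 0.6, 0.0, 0.01, 0.11], [-0.1, 0.5, -0.6, 0.6, 0.0, 0.01, 0.11], [-0.1, 0.4, -0.6, 0.6, 0.0, 0.01, 0.11], [-0.1, 0.3, -0.7, 0.6, 0.0, 0.01, 0.11]]
```

Request:
{"name": "step_arm", "arguments": {"targets": [[[-0.1, 0.5, -0.5, 0, -0.01, 0.01, 0.11], [-0.1, 0.5, -0.6, 0, -0.01, 0.01, 0.11], [-0.1, 0.4, -0.6, 0, -0.01, 0.01, 0.11], [-0.1, 0.3, -0.7, 0, 0, 0.01, 0.1], [-0.1, 0, 0, 0, 0, 0, 0]]]}}

```text
clock: 11.2
position: [0.5119, 0.0579, 0.2221]
orientation: [[0.999, -0.04, -0.02], [-0.04, -0.999, -0.011], [-0.02, 0.012, -1.0]]
force: [0.3, -0.9, -0.6]
finger_gap: 0.449
```

```bash
python3 - <<'E'
from h import *
np.set_printoptions(precision=4,suppress=True)
s=manip.get_state();print(s['position'],s['orientation'],s['joint_positions'])
plan([.5165,.056,.17],-.1,yaw=-.018)
E
```

```text
[0.5119 0.0579 0.2221] [[ 0.999  -0.0395 -0.0202]
 [-0.0397 -0.9991 -0.011 ]
 [-0.0197  0.0118 -0.9997]] [-0.103   0.0284  1.954  -0.0141  1.1782  1.513 ]
dist 0.0524 n 2
[[-0.1, 0.3, 0.1, 2.6, 0.01, 0.01, -0.01], [-0.1, 0.3, 0.1, 2.6, 0.01, 0.01, -0.01]]
```

Request:
{"name": "step_arm", "arguments": {"targets": [[[-0.1, 0.3, 0.1, 2.6, 0.01, 0.01, -0.01], [-0.1, 0.3, 0.1, 2.6, 0.01, 0.01, -0.01], [-0.1, 0, 0, 0, 0, 0, 0]]]}}

```text
clock: 11.5
position: [0.5151, 0.0552, 0.1651]
orientation: [[1.0, -0.012, -0.005], [-0.012, -1.0, 0.009], [-0.005, -0.009, -1.0]]
force: [-0.4, -0.4, -1.1]
finger_gap: 0.449
```

```bash
python3 - <<'E'
from h import *
np.set_printoptions(precision=4,suppress=True)
s=manip.get_state();print(s['position'],s['orientation'])
plan([.5165,.056,.1175],-.1,yaw=-.018)
for n in('side','top'):
  d=snap(n,n+'6.png')
  for q in('leaf_handle','stand_hinge'):
    for r in manip.pinpoint(n,q): print(n,q,r['conf'],r['at'])
d=manip.get_image('side');f=cv2.resize(d['frame'][150:330,220:400],None,fx=3.3,fy=3.3,interpolation=2)
cv2.imwrite('pics/z4.png',f)
E
```

```text
[0.5151 0.0552 0.1651] [[ 0.9999 -0.0117 -0.0053]
 [-0.0117 -0.9999  0.0094]
 [-0.0054 -0.0093 -0.9999]]
dist 0.0476 n 2
[[-0.1, 0.1, -0.0, 2.4, 0.0, 0.0, 0.0], [-0.1, 0.1, -0.0, 2.4, 0.0, 0.0, 0.0]]
side leaf_handle 0.65 [0.5201, 0.0554, 0.0337]
side stand_hinge 0.86 [0.5156, -0.1237, 0.04]
side stand_hinge 0.73 [0.5163, -0.0541, 0.0457]
```

View pics/z4.png

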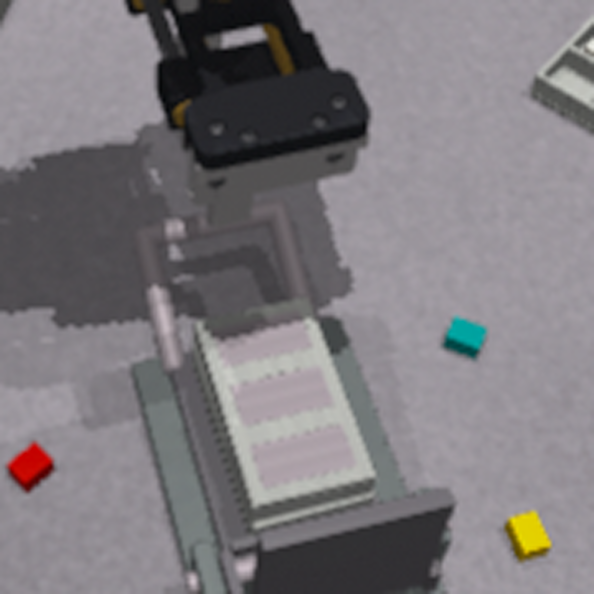

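View pics/top6.png

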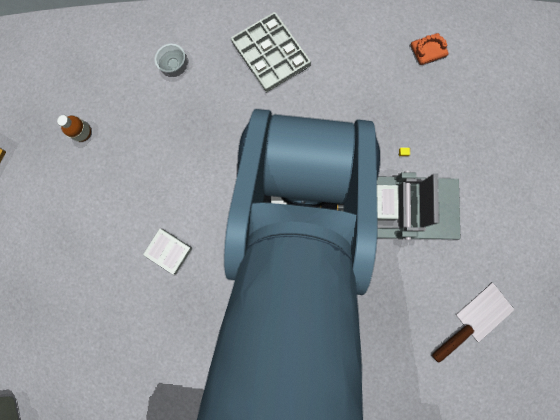

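The gripper is centred over the bar (fingers astride, crop ~(225,205)), with trays still aligned. Go down and pinch.

Request:
{"name": "step_arm", "arguments": {"targets": [[[-0.1, 0.1, 0, 2.4, 0, 0, 0], [-0.1, 0.1, 0, 2.0, 0, 0, 0], [-0.1, 0, 0, 0, 0, 0, 0]]], "grip_force": 40}}

```text
clock: 12.15
position: [0.5232, 0.0556, 0.1295]
orientation: [[1.0, -0.012, 0.013], [-0.012, -1.0, 0.007], [0.013, -0.007, -1.0]]
force: [0.3, 0.8, 0.4]
finger_gap: 0.448
```

```bash
python3 - <<'E'
from h import *
np.set_printoptions(precision=4,suppress=True)
s=manip.get_state();print(s['position'],s['orientation'],s['force'])
plan([.5165,.056,.1165],-.1,yaw=-.018)
E
```

```text
[0.5232 0.0556 0.1295] [[ 0.9998 -0.0117  0.0133]
 [-0.0118 -0.9999  0.0071]
 [ 0.0132 -0.0073 -0.9999]] [0.3306 0.8226 0.3801]
dist 0.0146 n 1
[[-0.1, -0.7, -0.0, 1.3, -0.01, -0.01, 0.01]]
```

Request:
{"name": "step_arm", "arguments": {"targets": [[[-0.1, -0.6, 0, 1.2, 0, -0.01, 0.01], [-0.1, 0, 0, 0, 0, 0, 0], [-0.4, 0, 0, 0, 0, 0, 0], [-0.6, 0, 0, 0, 0, 0, 0]]]}}

```text
clock: 12.55
position: [0.5183, 0.0557, 0.1195]
orientation: [[1.0, -0.022, 0.007], [-0.022, -1.0, 0.007], [0.007, -0.007, -1.0]]
force: [-0.4, -0.5, 0.4]
finger_gap: 0.317
```

Request:
{"name": "step_arm", "arguments": {"targets": [[[-1, 0, 0, 0, 0, 0, 0], [-1, 0, 0, 0, 0, 0, 0], [-1, 0, 0, 0, 0, 0, 0], [-1, 0, 0, 0, 0, 0, 0]]]}}

```text
clock: 12.95
position: [0.5189, 0.0546, 0.1206]
orientation: [[1.0, -0.022, 0.009], [-0.022, -1.0, 0.004], [0.009, -0.004, -1.0]]
force: [0.5, 1.5, -0.8]
finger_gap: 0.115
```

```bash
python3 - <<'E'
from h import *
np.set_printoptions(precision=4,suppress=True)
s=manip.get_state();print(s['position'],s['orientation'],s['force'],s['finger_gap']*94)
d=manip.get_image('side');f=cv2.resize(d['frame'][150:330,220:400],None,fx=3.3,fy=3.3,interpolation=2)
cv2.imwrite('pics/z5.png',f)
E
```

```text
[0.5189 0.0546 0.1206] [[ 0.9997 -0.0215  0.0086]
 [-0.0215 -0.9998  0.004 ]
 [ 0.0085 -0.0042 -1.    ]] [ 0.4904  1.5333 -0.7926] 10.85387545072199
```

View pics/z5.png

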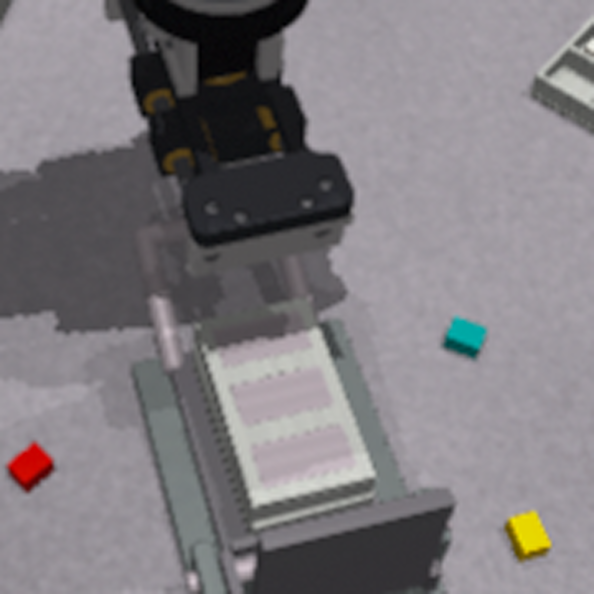

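The bar is pinched (gap 10.9 mm) and trays are undisturbed. Next I'll plan the swing arc, re-measuring every 5 rows.

```bash
cat > arc.py <<'E'
from h import *
import sys
np.set_printoptions(precision=4,suppress=True)
C=np.array([.5157,-.1254,.1206]); u=np.array([.018,1,0]); u/=np.linalg.norm(u); r=.18
step=float(sys.argv[1]); n=int(sys.argv[2])
s=manip.get_state(); p=s['position']; R=s['orientation']
v=p-C; th=np.arctan2(v[2],v@u); print('theta',th.round(3),'rad',np.hypot(v[2],v@u).round(4),'F',s['force'],'gap',round(s['finger_gap']*94,1),'x',p[0].round(4),'z',p[2].round(4))
yaw=-.018; Rt=np.array([[np.cos(yaw),np.sin(yaw),0],[np.sin(yaw),-np.cos(yaw),0],[0,0,-1]])
rv=Ro.from_matrix(R.T@Rt).as_rotvec(); print('rv',rv)
q=p; out=[]
for i in range(1,n+1):
    t=min(th+step*i,3.1416); w=C+r*(np.cos(t)*u+np.sin(t)*np.array([0,0,1]))
    a=R.T@(w-q)*100; q=w; out.append([-1]+[round(float(x),1)+0. for x in a]+[0,0,0])
print(out)
E
python3 arc.py .07 5
```

```text
theta 0.0 rad 0.1801 F [-0.3761 -1.3385 -1.8964] gap 10.9 x 0.5189 z 0.1206
rv [-0.0041 -0.0086 -0.0034]
[[-1, 0.0, 0.0, -1.3, 0, 0, 0], [-1, 0.0, 0.1, -1.3, 0, 0, 0], [-1, 0.0, 0.2, -1.2, 0, 0, 0], [-1, 0.0, 0.3, -1.2, 0, 0, 0], [-1, 0.0, 0.4, -1.2, 0, 0, 0]]
```

Request:
{"name": "step_arm", "arguments": {"targets": [[[-1, 0, 0, -1.2, 0, 0, 0], [-1, 0, 0.1, -1.2, 0, 0, 0], [-1, 0, 0.2, -1.2, 0, 0, 0], [-1, 0, 0.3, -1.2, 0, 0, 0], [-1, 0, 0.4, -1.2, 0, 0, 0]]]}}

```text
clock: 13.5
position: [0.5183, 0.044, 0.1832]
orientation: [[1.0, -0.022, 0.011], [-0.022, -1.0, 0.005], [0.01, -0.005, -1.0]]
force: [3.7, -1.5, -5.1]
finger_gap: 0.12
```

```bash
python3 arc.py .07 5; python3 - <<'E'
from h import *
d=manip.get_image('side');f=cv2.resize(d['frame'][150:330,220:400],None,fx=3.3,fy=3.3,interpolation=2)
cv2.imwrite('pics/z6.png',f)
E
```

```text
theta 0.354 rad 0.1806 F [ 3.7224 -1.5385 -5.0883] gap 11.3 x 0.5183 z 0.1832
rv [-0.0051 -0.0104 -0.0042]
[[-1, 0.1, 0.5, -1.1, 0, 0, 0], [-1, 0.0, 0.6, -1.1, 0, 0, 0], [-1, 0.0, 0.6, -1.1, 0, 0, 0], [-1, 0.0, 0.7, -1.0, 0, 0, 0], [-1, 0.0, 0.8, -1.0, 0, 0, 0]]
```

View pics/z6.png

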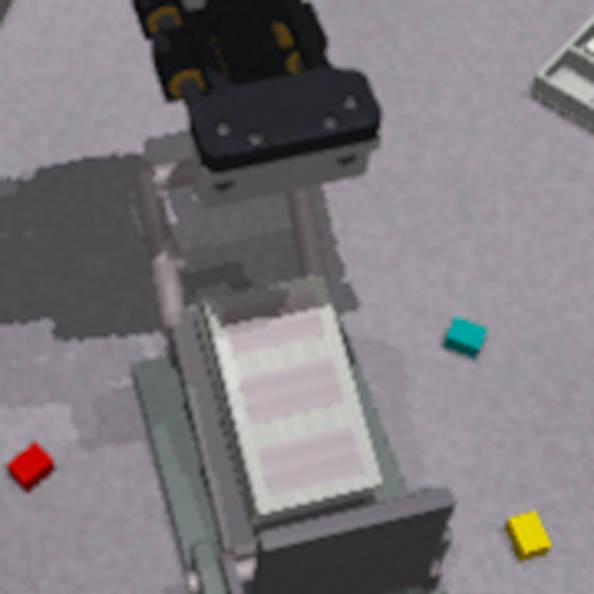

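The leaf has come up with the bar (arms at (150-320,200-300)) and the stack has stayed together. Continue.

Request:
{"name": "step_arm", "arguments": {"targets": [[[-1, 0, 0.5, -1.1, 0, -0.01, 0], [-1, 0, 0.6, -1.1, 0, 0, 0], [-1, 0, 0.6, -1.1, 0, 0, 0], [-1, 0, 0.7, -1.0, 0, 0, 0], [-1, 0, 0.8, -1.0, 0, 0, 0]]]}}

```text
clock: 14.05
position: [0.5177, 0.0108, 0.2417]
orientation: [[1.0, -0.023, 0.005], [-0.023, -1.0, 0.009], [0.005, -0.009, -1.0]]
force: [3.7, 0.6, -3.4]
finger_gap: 0.115
```

```bash
python3 arc.py .07 5
```

```text
theta 0.727 rad 0.1823 F [ 3.6918  0.629  -3.4331] gap 10.8 x 0.5177 z 0.2417
rv [-0.0087 -0.0046 -0.0046]
[[-1, 0.1, 1.0, -0.8, 0, 0, 0], [-1, 0.0, 0.9, -0.9, 0, 0, 0], [-1, 0.0, 1.0, -0.8, 0, 0, 0], [-1, 0.0, 1.0, -0.7, 0, 0, 0], [-1, 0.0, 1.1, -0.6, 0, 0, 0]]
```

Request:
{"name": "step_arm", "arguments": {"targets": [[[-1, 0, 1.0, -0.8, -0.01, 0, 0], [-1, 0, 0.9, -0.9, 0, 0, 0], [-1, 0, 1.0, -0.8, 0, 0, 0], [-1, 0, 1.0, -0.7, 0, 0, 0], [-1, 0, 1.1, -0.6, 0, 0, 0]]]}}

```text
clock: 14.55
position: [0.5161, -0.0405, 0.285]
orientation: [[1.0, -0.023, 0.005], [-0.023, -1.0, 0.008], [0.005, -0.008, -1.0]]
force: [2.2, 3.3, 0.8]
finger_gap: 0.113
```

```bash
python3 arc.py .06 5;  python3 - <<'E'
from h import *
d=manip.get_image('side');f=cv2.resize(d['frame'][110:360,200:420],None,fx=2.4,fy=2.4,interpolation=2)
cv2.imwrite('pics/z7.png',f)
E
```

```text
theta 1.094 rad 0.185 F [2.2412 3.3035 0.8381] gap 10.6 x 0.5161 z 0.285
rv [-0.0078 -0.0053 -0.0054]
[[-1, 0.1, 1.2, 0.0, 0, 0, 0], [-1, 0.0, 1.0, -0.4, 0, 0, 0], [-1, 0.0, 1.0, -0.4, 0, 0, 0], [-1, 0.0, 1.0, -0.3, 0, 0, 0], [-1, 0.0, 1.1, -0.2, 0, 0, 0]]
```

View pics/z7.png

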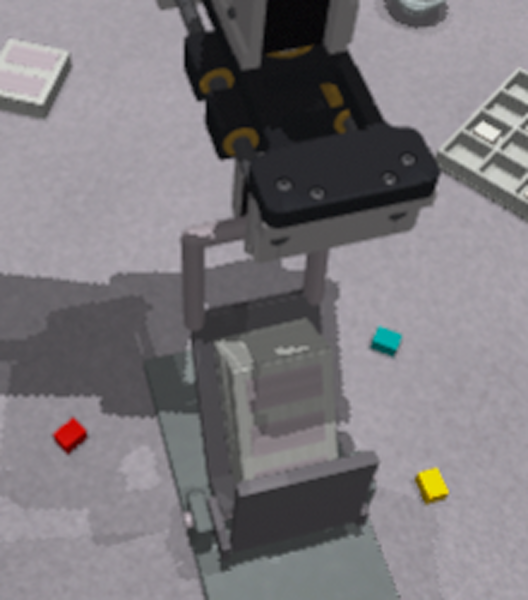

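The leaf is at about 63°, with the stack held on it by the fence and gripper force small. Continue.

Request:
{"name": "step_arm", "arguments": {"targets": [[[-1, 0, 1.1, -0.2, -0.01, 0, 0], [-1, 0, 1.0, -0.4, 0, 0, 0], [-1, 0, 1.0, -0.3, 0, 0, 0], [-1, 0, 1.0, -0.3, 0, 0, 0], [-1, 0, 1.1, -0.2, 0, 0, 0]]]}}

```text
clock: 15.1
position: [0.5145, -0.0955, 0.3046]
orientation: [[1.0, -0.024, 0.003], [-0.024, -1.0, 0.001], [0.003, -0.001, -1.0]]
force: [-0.3, 4.8, 3.7]
finger_gap: 0.117
```

```bash
python3 arc.py .05 5;  python3 - <<'E'
from h import *
d=manip.get_image('side');f=cv2.resize(d['frame'][110:360,200:420],None,fx=2.4,fy=2.4,interpolation=2)
cv2.imwrite('pics/z8.png',f)
E
```

```text
theta 1.41 rad 0.1864 F [-0.2617  4.8429  3.6697] gap 11.0 x 0.5145 z 0.3046
rv [-0.0014 -0.0034 -0.0058]
[[-1, 0.2, 1.0, 0.5, 0, 0, 0], [-1, 0.0, 0.9, -0.1, 0, 0, 0], [-1, 0.0, 0.9, 0.0, 0, 0, 0], [-1, 0.0, 0.9, 0.0, 0, 0, 0], [-1, 0.0, 0.9, 0.1, 0, 0, 0]]
```

View pics/z8.png

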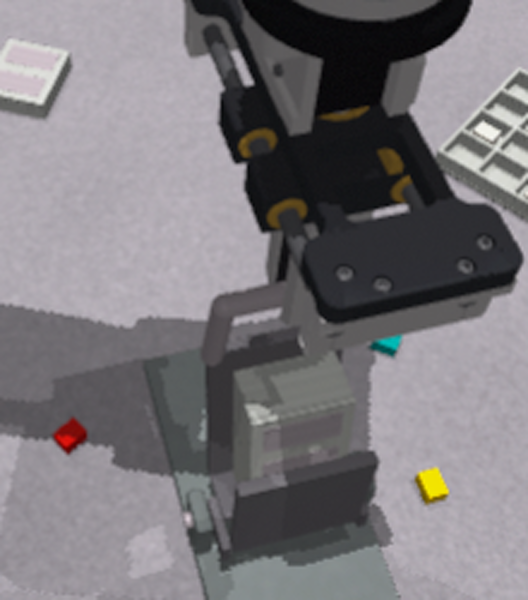

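About 80°: the stack is meeting the back leaf, with forces of 5 N or less. Continue past upright.

Request:
{"name": "step_arm", "arguments": {"targets": [[[-1, 0, 1.0, 0.2, 0, 0, 0], [-1, 0, 0.9, 0.1, 0, 0, 0], [-1, 0, 0.9, 0.1, 0, 0, 0], [-1, 0, 0.9, 0.1, 0, 0, 0], [-1, 0, 0.9, 0.1, 0, 0, 0]]]}}

```text
clock: 15.65
position: [0.513, -0.1458, 0.3046]
orientation: [[1.0, -0.025, 0.002], [-0.025, -1.0, 0.0], [0.002, -0.0, -1.0]]
force: [-0.2, 5.4, 3.1]
finger_gap: 0.117
```

```bash
python3 arc.py .05 5;  python3 - <<'E'
from h import *
d=manip.get_image('side');f=cv2.resize(d['frame'][110:360,200:420],None,fx=2.4,fy=2.4,interpolation=2)
cv2.imwrite('pics/z9.png',f)
E
```

```text
theta 1.681 rad 0.1851 F [-0.1671  5.4125  3.0751] gap 11.0 x 0.513 z 0.3046
rv [-0.0004 -0.0015 -0.0068]
[[-1, 0.2, 0.8, 0.6, 0, 0, 0], [-1, 0.0, 0.9, 0.2, 0, 0, 0], [-1, 0.0, 0.9, 0.2, 0, 0, 0], [-1, 0.0, 0.9, 0.3, 0, 0, 0], [-1, 0.0, 0.8, 0.3, 0, 0, 0]]
```

View pics/z9.png

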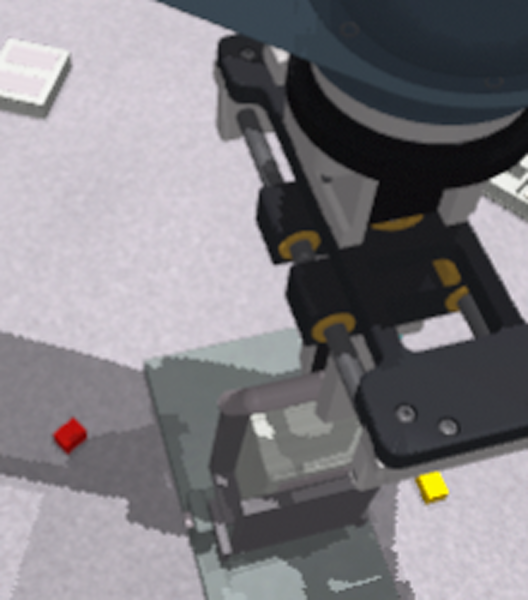

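Slightly past upright (~96°). The stack sits between the leaves and the back leaf is moving. Continue down.

Request:
{"name": "step_arm", "arguments": {"targets": [[[-1, 0.1, 0.9, 0.2, 0, 0, 0], [-1, 0, 0.9, 0.2, 0, 0, 0], [-1, 0, 0.9, 0.2, 0, 0, 0], [-1, 0, 0.9, 0.3, 0, 0, 0], [-1, 0, 0.9, 0.3, 0, 0, 0]]]}}

```text
clock: 16.2
position: [0.5116, -0.1928, 0.2921]
orientation: [[1.0, -0.024, -0.004], [-0.024, -1.0, 0.002], [-0.004, -0.002, -1.0]]
force: [0.4, 3.9, 2.7]
finger_gap: 0.112
```

```bash
sed -i 's/r=.18$/r=.184/' arc.py; python3 arc.py .05 5;  python3 - <<'E'
from h import *
d=manip.get_image('side');f=cv2.resize(d['frame'][110:360,200:420],None,fx=2.4,fy=2.4,interpolation=2)
cv2.imwrite('pics/z10.png',f)
E
```

```text
theta 1.945 rad 0.1843 F [0.3625 3.9092 2.6757] gap 10.5 x 0.5116 z 0.2921
rv [-0.0024  0.004  -0.0061]
[[-1, 0.3, 0.8, 0.4, 0, 0, 0], [-1, 0.0, 0.8, 0.4, 0, 0, 0], [-1, 0.0, 0.8, 0.4, 0, 0, 0], [-1, 0.0, 0.8, 0.5, 0, 0, 0], [-1, 0.0, 0.8, 0.5, 0, 0, 0]]
```

View pics/z10.png

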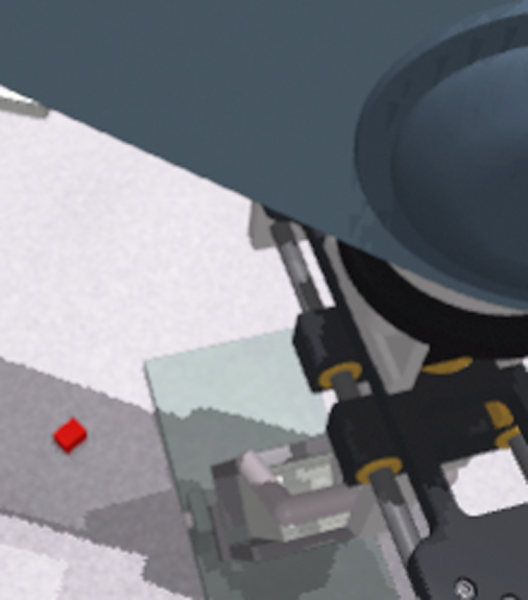

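The swing is going as planned. The bar at (310,505) is past upright and the stack is following it.

Request:
{"name": "step_arm", "arguments": {"targets": [[[-1, 0.1, 0.9, 0.4, 0, 0, 0], [-1, 0, 0.8, 0.4, 0, 0, 0], [-1, 0, 0.8, 0.4, 0, 0, 0], [-1, 0, 0.8, 0.5, 0, 0, 0], [-1, 0, 0.8, 0.5, 0, 0, 0]]]}}

```text
clock: 16.75
position: [0.5104, -0.2367, 0.2668]
orientation: [[1.0, -0.025, -0.008], [-0.025, -1.0, 0.004], [-0.008, -0.003, -1.0]]
force: [1.8, 5.0, 1.0]
finger_gap: 0.116
```

```bash
python3 arc.py .06 5
```

```text
theta 2.222 rad 0.1838 F [1.8451 4.9951 1.0116] gap 10.9 x 0.5104 z 0.2668
rv [-0.0034  0.008  -0.0066]
[[-1, 0.3, 0.9, 0.7, 0, 0, 0], [-1, 0.0, 0.8, 0.7, 0, 0, 0], [-1, 0.0, 0.8, 0.8, 0, 0, 0], [-1, 0.0, 0.7, 0.8, 0, 0, 0], [-1, 0.0, 0.7, 0.9, 0, 0, 0]]
```

Request:
{"name": "step_arm", "arguments": {"targets": [[[-1, 0.1, 0.9, 0.7, 0, 0.01, 0], [-1, 0, 0.8, 0.7, 0, 0, 0], [-1, 0, 0.8, 0.8, 0, 0, 0], [-1, 0, 0.7, 0.8, 0, 0, 0], [-1, 0, 0.6, 0.9, 0, 0, 0]]]}}

```text
clock: 17.25
position: [0.5088, -0.2773, 0.223]
orientation: [[1.0, -0.025, -0.003], [-0.025, -1.0, 0.006], [-0.003, -0.006, -1.0]]
force: [0.6, 3.1, 2.1]
finger_gap: 0.112
```

```bash
python3 arc.py .06 5;  python3 - <<'E'
from h import *
snap('top','top11.png')
E
```

```text
theta 2.549 rad 0.1832 F [0.585  3.0878 2.1128] gap 10.5 x 0.5088 z 0.223
rv [-0.0056  0.0031 -0.0065]
[[-1, 0.4, 0.7, 0.9, 0, 0, 0], [-1, 0.0, 0.5, 1.0, 0, 0, 0], [-1, 0.0, 0.5, 1.0, 0, 0, 0], [-1, 0.0, 0.4, 1.0, 0, 0, 0], [-1, 0.0, 0.4, 1.0, 0, 0, 0]]
```

View pics/top11.png

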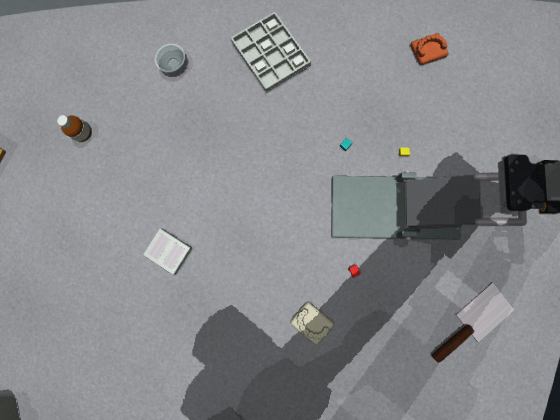

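The top view shows the leaf's underside at (440,200) on the far side. Nothing spilled. Continue.

Request:
{"name": "step_arm", "arguments": {"targets": [[[-1, 0.1, 0.6, 0.9, 0, 0, 0], [-1, 0, 0.5, 1.0, 0, 0, 0], [-1, 0, 0.5, 1.0, 0, 0, 0], [-1, 0, 0.4, 1.0, 0, 0, 0], [-1, 0, 0.3, 1.0, 0, 0, 0]]]}}

```text
clock: 17.8
position: [0.5081, -0.3008, 0.1691]
orientation: [[1.0, -0.024, -0.006], [-0.024, -1.0, 0.009], [-0.006, -0.009, -1.0]]
force: [0.3, 4.9, 1.2]
finger_gap: 0.115
```

```bash
python3 arc.py .06 5
```

```text
theta 2.872 rad 0.1821 F [0.3434 4.9356 1.2044] gap 10.8 x 0.5081 z 0.1691
rv [-0.0086  0.0064 -0.0064]
[[-1, 0.4, 0.4, 1.0, 0, 0, 0], [-1, 0.0, 0.2, 1.1, 0, 0, 0], [-1, 0.0, 0.1, 1.1, 0, 0, 0], [-1, 0.0, 0.1, 1.1, 0, 0, 0], [-1, 0.0, 0.0, 0.5, 0, 0, 0]]
```

Request:
{"name": "step_arm", "arguments": {"targets": [[[-1, 0.1, 0.2, 1.0, -0.01, 0, 0], [-1, 0, 0.1, 1.0, 0, 0, 0], [-1, 0, 0.1, 1.0, 0, 0, 0], [-1, 0, 0, 0.8, 0, 0, 0], [-1, 0, 0, 0, 0, 0, 0]]]}}

```text
clock: 18.3
position: [0.5083, -0.3049, 0.1274]
orientation: [[1.0, -0.024, -0.009], [-0.024, -1.0, 0.0], [-0.009, -0.0, -1.0]]
force: [-1.0, 6.6, 6.8]
finger_gap: 0.114
```

```bash
python3 arc.py .06 2
```

```text
theta 3.104 rad 0.1798 F [-1.0435  6.5976  6.8262] gap 10.7 x 0.5083 z 0.1274
rv [-0.0003  0.0091 -0.0056]
[[-1, 0.4, 0.4, 0.7, 0, 0, 0], [-1, 0.0, 0.0, 0.0, 0, 0, 0]]
```

Request:
{"name": "step_arm", "arguments": {"targets": [[[-1, 0, 0, 0.5, 0, 0, 0], [-1, 0, 0, 0.2, 0, 0, 0], [-1, 0, 0, 0, 0, 0, 0]]]}}

```text
clock: 18.6
position: [0.5093, -0.3051, 0.127]
orientation: [[1.0, -0.022, -0.013], [-0.022, -1.0, 0.003], [-0.013, -0.002, -1.0]]
force: [-0.8, 2.3, -1.7]
finger_gap: 0.117
```

```bash
python3 arc.py .06 2;python3 - <<'E'
from h import *
d=snap('side','side12.png'); d=snap('top','top12.png')
cv2.imwrite('pics/top12c.png',cv2.resize(d['frame'][140:270,360:560],None,fx=3.9,fy=3.9,interpolation=2))
E
```

```text
theta 3.106 rad 0.1799 F [-0.8204  2.26   -1.6803] gap 11.0 x 0.5093 z 0.127
rv [-0.0023  0.0128 -0.0036]
[[-1, 0.3, 0.4, 0.6, 0, 0, 0], [-1, 0.0, 0.0, 0.0, 0, 0, 0]]
```

View pics/top12c.png

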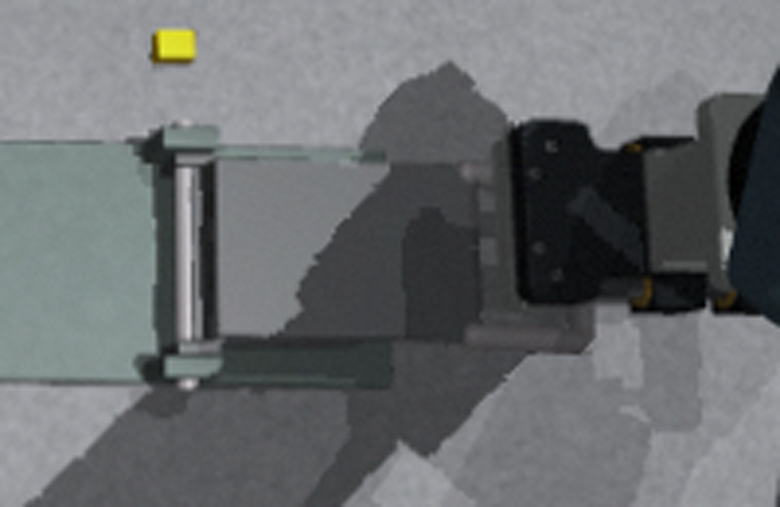

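View pics/side12.png

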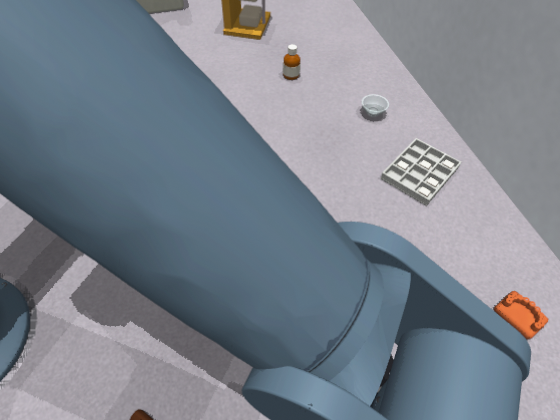

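The leaf looks flat on the far side: underside at (340,250), bar at (490,240) in the crop. I press once more to check that it is on its stop.

Request:
{"name": "step_arm", "arguments": {"targets": [[[-1, 0, 0, 1.0, 0, 0, 0]]]}}

```text
clock: 18.8
position: [0.5117, -0.3055, 0.1232]
orientation: [[1.0, -0.022, -0.01], [-0.022, -1.0, 0.004], [-0.01, -0.004, -1.0]]
force: [-8.1, 25.3, 60.2]
finger_gap: 0.115
```

```bash
python3 arc.py .06 2;python3 - <<'E'
from h import *
for r in manip.pinpoint('top','leaf_handle')+manip.pinpoint('top','stand_hinge'): print(r['conf'],r['at'])
E
```

```text
theta 3.127 rad 0.1802 F [-8.1241 25.3166 60.2137] gap 10.8 x 0.5117 z 0.1232
rv [-0.0042  0.0101 -0.0044]
[[-1, 0.1, 0.4, 0.3, 0, 0, 0], [-1, 0.0, 0.0, 0.0, 0, 0, 0]]
0.95 [0.5091, -0.3063, 0.0409]
0.63 [0.5121, -0.1261, 0.0375]
```

60 N against it, so it is on the stop. Relax, open, and rise.

Request:
{"name": "step_arm", "arguments": {"targets": [[[-1, 0, 0, -0.1, 0, 0, 0], [-0.1, 0, 0, 0, 0, 0, 0], [-0.1, 0, 0, 0, 0, 0, 0], [-0.1, 0, 0, 0, 0, 0, 0], [-0.1, 0, 0, 0, 0, 0, 0]]]}}

```text
clock: 19.4
position: [0.5128, -0.3078, 0.1232]
orientation: [[1.0, -0.02, -0.005], [-0.02, -1.0, -0.006], [-0.004, 0.006, -1.0]]
force: [-0.5, -0.1, -0.5]
finger_gap: 0.417
```

Request:
{"name": "step_arm", "arguments": {"targets": [[[-0.1, 0, 0, -1.5, 0, 0, 0], [-0.1, 0, 0, -3.0, 0, 0, 0], [-0.1, 0, 0, -4.0, 0, 0, 0], [-0.1, 0, 0, -4.0, 0, 0, 0], [-0.1, 0, 0, -4.0, 0, 0, 0]]]}}

```text
clock: 19.9
position: [0.5111, -0.306, 0.2894]
orientation: [[1.0, -0.021, -0.015], [-0.021, -1.0, 0.001], [-0.015, -0.001, -1.0]]
force: [-0.3, -0.4, 0.4]
finger_gap: 0.446
```

Request:
{"name": "step_arm", "arguments": {"targets": [[[-0.1, -2, 3, -2, 0, 0, 0], [-0.1, -3, 4, 0, 0, 0, 0], [-0.1, -3, 4, 0, 0, 0, 0], [-0.1, -3, 4, 0, 0, 0, 0], [-0.1, -1, 2, 0, 0, 0, 0]]]}}

```text
clock: 20.4
position: [0.3889, -0.4781, 0.3299]
orientation: [[1.0, -0.013, 0.001], [-0.013, -1.0, -0.02], [0.002, 0.02, -1.0]]
force: [0.1, -0.7, -0.6]
finger_gap: 0.455
```

```bash
python3 - <<'E'
from h import *
s=manip.get_state();print(s['clock'],s['position'],s['force'])
a=snap('side','side13.png');b=snap('top','top13.png')
cv2.imwrite('pics/z13.png',np.hstack([cv2.resize(a['frame'][230:420,240:430],(400,400)),cv2.resize(b['frame'][120:280,360:520],(400,400))]))
for n in('top','side'):
  for q in('leaf_handle','full_tray_mid','empty_tray_mid','block1_mid','back_leaf'):
    for r in manip.pinpoint(n,q): print(n,q,r['conf'],r['at'])
E
```

```text
20.4 [ 0.38886747 -0.47812699  0.32985005] [ 0.07990492 -0.6833514  -0.58340447]
top leaf_handle 0.8 [0.5115, -0.3022, 0.0391]Traceback (most recent call last):
  File "<stdin>", line 7, in <module>
ValueError: it knows: block1_mid, block2_mid, block3_mid, empty_tray_mid, full_tray_mid, leaf_handle, stand_hinge
```

View pics/z13.png

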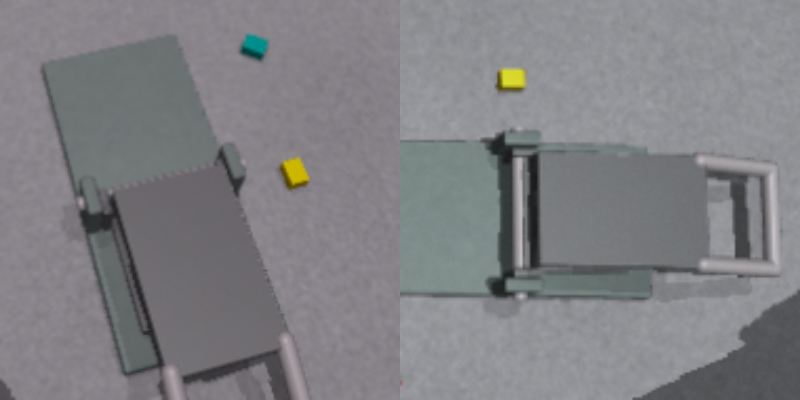

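View pics/side13.png

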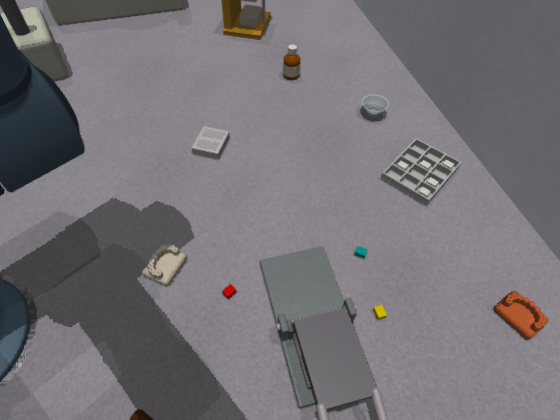

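The leaf lies flat on the far side: bar at top crop (770,220), measured z 0.039. No blocks are loose on the bench and the gripper is clear. Handing in.

```bash
python3 -c "
from station import manip
print(manip.finish_job())"
```

```text
the job is handed in; nothing more can be done
None
```

I placed the matching three-outline empty tray on the loaded tray, let go of it, and swung the leaf fully over to its stop. I then released the bar, backed the arm clear and handed the job in at about 20.5 s.

- **Tray placement:** before the swing, the side view showed the empty tray square on the loaded one. Its centre measured z ≈ 0.047 m. I had released it and lifted away with the leaf still down.
- **Leaf position:** the leaf looks flat on the far side, with its bar at z ≈ 0.039 m. It pushed back with about 60 N when I pressed to test the stop.
- **Spillage:** no loose blocks showed on the bench in either view.
- **Not confirmed:** the leaf now covers both trays, so I could not see the blocks in the pockets. That is inferred from the clean swing, the flat leaf and the clear bench. A last script for network readings stopped on an error (`back_leaf` is not a name the networks know). Before that, the top camera had found only the bar, not the trays or blocks, and the side camera was not queried.

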